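Set up a batch of stud nuts under the inspection lamp

TASK

Clear the two orange gauge cases out of the inspection tray by stacking them squarely on the grey case, and close-pack all the blue stud nuts flat in the tray as one honeycomb block, flats against flats and each nut touching at least two others, so that the bar lamp lights the whole batch. When the cases are stacked and the batch is packed, start the lamp: pull its green knob out to switch on, then let it spring back home. Leave the gauges, the dial indicator, the yellow cap and the red tin where they are.

Things in the scene. Friction and masses are not known exactly. Their poses are not given: they have to be found in the camera images.
- tray: fixed white inspection tray with a low aluminium lip, on the mat in front of the robot: inside 190 (x) by 262 (y) mm, floor 3 mm above the mat, lip top 10 mm above the mat, lip 4 mm thick. Origin: middle of the tray at mat level, z up. It is on one stand with the bar lamp, a 46 mm thick horizontal tube along y, 205 mm beyond the tray's middle (+x side), its axis 140 mm above the mat, on two posts
- switchbox: fixed grey lamp switch box, 100 mm wide (y) and 114 mm deep, its lid sloping at 20 degrees: 45 mm high at the front (-x, towards the robot), 81 mm at the back. Origin: at mat level straight below the middle of the lid, z up. The knob's axis leaves the middle of the lid square to it, i.e. along (-sin 20, 0, cos 20 degrees) in this frame; the lid's middle is 63 mm above the mat
- knob_grip (a point): centre of the head of the green mushroom pull knob: head 40 mm in diameter and 20 mm thick, its underside 16 mm off the sloping lid (neck 22 mm thick, collar 5 mm high round its foot). z is the knob's axis and points outward from the lid, the way it is pulled; it moves with the knob
- knob (a joint): how far the knob is pulled out, in m: 0 at rest against its stop, 0.013 fully out, lamp starts at 0.009. Springs back to 0 when let go; the spring takes 3.2 N to lift off, 0.4 N more per mm, 8.4 N fully out
- case_base_mid (a point): closed grey plastic gauge case, same size as the orange ones, 130 long (x) by 64 wide (y) by 42 mm high, loose on the mat at one side, the foot of the column. The point is its centre, 21 mm above its underside
- case_a_mid (a point): closed orange plastic gauge case, 130 long (x) by 64 wide (y) by 42 mm high, 0.2 to 0.42 kg, flat top and bottom; at the start it lies flat in the inspection tray. The point is its centre, 21 mm above its underside
- case_b_mid (a point): closed orange plastic gauge case, 130 long (x) by 64 wide (y) by 42 mm high, 0.2 to 0.42 kg, flat top and bottom; at the start it lies flat in the inspection tray. The point is its centre, 21 mm above its underside
- nut1_mid (a point): blue-coated steel hexagon stud nut, 65 mm across flats, 75 mm across corners, 34 mm high, 0.53 to 0.71 kg, standing loose and flat on the mat at the start (three to five of the five nuts are there; absent ones read None). The point is its centre, 17 mm above its underside; x is normal to one of its six upright flats (the other flats follow every 60 degrees), z is the bore axis
- nut2_mid (a point): blue-coated steel hexagon stud nut, 65 mm across flats, 75 mm across corners, 34 mm high, 0.53 to 0.71 kg, standing loose and flat on the mat at the start (three to five of the five nuts are there; absent ones read None). The point is its centre, 17 mm above its underside; x is normal to one of its six upright flats (the other flats follow every 60 degrees), z is the bore axis
- nut3_mid (a point): blue-coated steel hexagon stud nut, 65 mm across flats, 75 mm across corners, 34 mm high, 0.53 to 0.71 kg, standing loose and flat on the mat at the start (three to five of the five nuts are there; absent ones read None). The point is its centre, 17 mm above its underside; x is normal to one of its six upright flats (the other flats follow every 60 degrees), z is the bore axis
- nut4_mid (a point): blue-coated steel hexagon stud nut, 65 mm across flats, 75 mm across corners, 34 mm high, 0.53 to 0.71 kg, standing loose and flat on the mat at the start (three to five of the five nuts are there; absent ones read None). The point is its centre, 17 mm above its underside; x is normal to one of its six upright flats (the other flats follow every 60 degrees), z is the bore axis
- nut5_mid (a point): blue-coated steel hexagon stud nut, 65 mm across flats, 75 mm across corners, 34 mm high, 0.53 to 0.71 kg, standing loose and flat on the mat at the start (three to five of the five nuts are there; absent ones read None). The point is its centre, 17 mm above its underside; x is normal to one of its six upright flats (the other flats follow every 60 degrees), z is the bore axis
- plug_gauge: chrome double-ended plug gauge with a dark hexagonal handle, 155 mm long, 37 mm thick, lying on the mat near the robot. Origin at its underside below the middle of the handle; x along it. A bystander: leave it alone
- ring_gauge: blued steel ring gauge, 92 mm across, 28 mm high, lying flat. Origin: centre of its underside. A bystander: leave it alone
- thread_cap: yellow plastic thread cap, 72 mm across, 49 mm high. Origin: centre of its underside. A bystander: leave it alone
- dial_indicator: dial indicator with a black rubber grip ring, 62 mm across and 25 mm high, lying on its back, its stem 78 mm out along +x. Origin: centre of the dial's underside. A bystander: leave it alone
- paint_tin: red closed tin, 60 mm across, 85 mm high. Origin: centre of its underside. A bystander: leave it alone

How it is judged:
By the outcome, as a careful person would: the job done as asked, in the order asked, and still so for the second after the job is handed in, with the robot touching nothing.
Of nut1, nut2, nut3, nut4, nut5 only 3 to 5 are there at a start; the rules pass over those that are not, and their reading is None.
At some moment in a run one of nut1, nut2, nut3, nut4, nut5 may be knocked a few centimetres aside while the robot is not near it.
Once in a run the grip may slacken for a moment while it holds something.
It also fails if it takes over 210 s, if anything falls off the work surface, if the arm or the gripper's body presses on something with over 40 N, if the wrist force passes 120 N, or if a joint passes its speed limit or range.

ROBOT

A 7-joint arm with a two-finger parallel gripper is mounted at the origin on the work surface. World frame = base frame: x ahead of the robot, y to its left, z up, the work surface at z = 0. Lengths are in m, angles in rad, forces in N, time in s.
With the tool pointing down it reaches from about 0.4 to 0.85 m from the base axis. Payload 10.4 kg.
Tool frame: the origin (TCP) lies midway between the tips of the shut fingers; the grasp point (between the pads) lies 19 mm behind it; z points along the fingers, y is the line along which they close (so a half turn about z gives the same grasp; the last joint's range is limited). The gripper opens to 85 mm and grips with 20 to 120 N. Pads are 22 mm wide; open, the fingers measure 114 mm over their backs; the gripper's body (76 mm by 85 mm) begins 54 mm behind the grasp point. The pads swing forward as they close: fully open they stand 13 mm farther back than shut.
Start: joints at [1.257, 0.332, -0.065, 1.46, 0.022, 1.35, -0.088], TCP at [0.179, -0.599, 0.231] pointing down, gripper open.
Joint ranges: [-2.6, 2.6], [-0.5, 2.12], [-1.47, 1.34], [0.16, 2.42], [-1.27, 4.41], [0.06, 2.06], [-2.6, 2.6]. Speed limits (rad/s): [2.22, 2.22, 2.79, 2.79, 3.14, 3.14, 3.14].

INTERFACE

Orientations are given as a unit quaternion [x, y, z, w].
In Python, from workcell import get_obs, camera, camera_params, hand_in gives the robot as it stands.
- The arm moves only by the tool carry_out, never from a script. Its argument "commands" is a list that holds one entry, the list of rows, each a list of 6 numbers: the shift along the tool's x, y, z in units of 40 mm (1.0 is 40 mm), then the turn, a rotation vector about the tool's x, y, z in units of 6 degrees (1.0 is 6 degrees). In form: [[[x, y, z, ax, ay, az], ...]]. A call has 1 to 20 rows; each row shifts and turns the commanded pose from where the row before left it, along the tool's axes as they then stand; what a row does not reach is not made up. A row lasts 1/12 s, in which the tool goes at most 41.7 mm and 7.16 degrees, less where a joint would pass 70% of its speed; a pose out of reach is approached as far as the arm can. A call is refused whole if a number of a shift passes 1 or a number of a turn 1, either way. A call with a gripper value outside its range is refused whole. "hand" is the closure, from -1 (fully open) to 1 (shut), set as the call begins (left out, the last holds). The fingers move at their own pace and stop on an object; "force" is the grip in N (left out, the last holds). Time passes only in rows, so rows that do not move let the fingers close. It gives the time, the measured TCP pose, the force, the opening and the grip force at its end, in the units of the state.
- get_obs(): the state, without advancing time (a new reading comes with each control period).
- camera(name): name is "scene" or "top"; returns the picture (420x560x3 uint8, red, green, blue); there is no depth.
- camera_params(name): a dict with "mtx" (3x3 intrinsics, pixels), "R" (3x3) and "t" (3): a world point X has camera coordinates R X + t. Camera axes: x right, y down, z forward; pixel columns grow to the right and rows downward; lengths in m; the calibration is good to about 2 mm. A picture is of the moment at which its call begins. camera_params takes no time and is no camera call.
- hand_in(): hands the job in; it is judged then, once.
The state is a dict: "clock": time; "joint_pos": joint angles; "joint_velocities": joint speeds; "tau": joint torques, N m; "position": TCP position; "ee_rot": TCP orientation; "ft_force": force on the tool from outside, world axes, zero at the start; "torque": the same for the moment, N m; "grip_width": opening from 0.0 (shut) to 1.0 (fully open); "grasp_force": force on a finger pad.
Only numpy, scipy, OpenCV 4.12 (cv2) and the standard library are available. Lean on these libraries where they do the work, as an engineer would, in place of code of your own. Each camera call takes 0.05 s, during which the arm holds its last target. There are 200 camera calls.

## Working session

There is one attempt and no reset: what is moved stays moved. The work goes in short steps, Python scripts to look and compute and a tool call to move; the robot and the scene stay as the last step left them, time stands still between calls to the robot, and variables do not carry over. Pictures are saved under pics/ and viewed, at most 14 in all, crops included, and the job is handed in when it is done.

Besides the shell and the picture viewer there is one more tool, called after "Emit:" as a command line: name --argument value ..., lists and objects as JSON in quotes. carry_out: Moves the arm, as the interface text tells. Its arguments: {"type":"object","properties":{"commands":{"type":"array"},"hand":{"type":"number"},"force":{"type":"number"}},"required":["commands"]}

```bash
mkdir -p pics; ls; python3 - <<'E'
from workcell import *
import cv2
for n in("scene","top"):
    cv2.imwrite(f"pics/{n}0.png",camera(n)[:,:,::-1]); print(n,camera_params(n))
o=get_obs(); print(o)
E
```

```text
pics
scene {'mtx': array([[381.86971298,   0.        , 281.58603785],
       [  0.        , 381.86971298, 208.57255394],
       [  0.        ,   0.        ,   1.        ]]), 'R': array([[-0.65833524,  0.75267145, -0.00896632],
       [ 0.61185534,  0.52815416, -0.58880066],
       [-0.43843785, -0.39311432, -0.80822855]]), 't': array([ 0.32149671, -0.26254895,  1.21208811])}
top {'mtx': array([[407.39128904,   0.        , 276.77728059],
       [  0.        , 407.39128904, 203.87800546],
       [  0.        ,   0.        ,   1.        ]]), 'R': array([[ 0.01098418, -0.9998585 , -0.01274064],
       [-0.99913154, -0.01046226, -0.04033248],
       [ 0.04019347,  0.01317259, -0.99910508]]), 't': array([-0.00452117,  0.49795816,  1.03719705])}
{'clock': 0.1, 'joint_pos': array([ 1.25737374,  0.33283483, -0.06470878,  1.46086058,  0.02160563,
        1.34992797, -0.08852333]), 'joint_velocities': array([-0.00146956, -0.00045935,  0.00085952, -0.00134654,  0.00145641,
       -0.00046906,  0.00114678]), 'tau': array([ 1.88455742e-03, -6.26750278e+01,  4.95383434e-02, -3.92429996e+01,
        1.64662383e-02,  7.01412544e-03,  8.87074521e-05]), 'position': array([ 0.17911222, -0.59842185,  0.23057764]), 'ee_rot': array([ 9.89445775e-01,  1.44902080e-01, -1.28172842e-04, -6.55072152e-04]), 'ft_force': array([-0.82236022, -0.53667777,  0.06877525]), 'torque': array([-0.00463539, -0.00180064, -0.00680126]), 'grasp_force': 0.0, 'grip_width': 0.9973026620352199}
```

View pics/scene0.png

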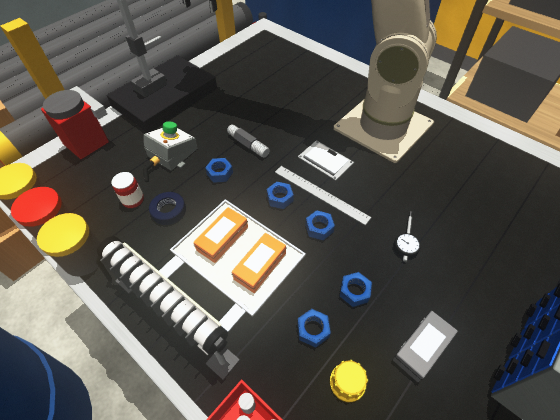

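View pics/top0.png

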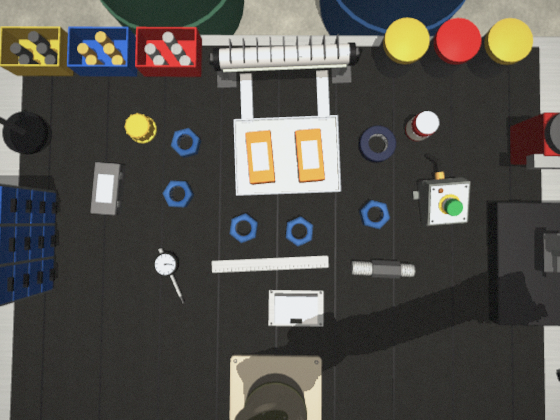

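```bash
cat > h.py <<'E'
import numpy as np, cv2
from scipy.spatial.transform import Rotation as Ro
from workcell import *
def cast(n,uv,z):
    p=camera_params(n); uv=np.atleast_2d(np.asarray(uv,float))
    d=np.c_[uv,np.ones(len(uv))]@np.linalg.inv(p["mtx"]).T@p["R"]; c=-p["R"].T@p["t"]
    return (c+d*((z-c[2])/d[:,2])[:,None])[:,:2]
def proj(n,X):
    p=camera_params(n); q=(np.asarray(X)@p["R"].T+p["t"])@p["mtx"].T; return q[...,:2]/q[...,2:]
def blobs(im,lo,hi,amin,amax):
    hsv=cv2.cvtColor(im,cv2.COLOR_RGB2HSV); m=cv2.inRange(hsv,np.array(lo),np.array(hi))
    cs,_=cv2.findContours(m,cv2.RETR_EXTERNAL,cv2.CHAIN_APPROX_NONE)
    return [c[:,0,:] for c in cs if amin<cv2.contourArea(c)<amax]
def cen(pts):
    h=cv2.convexHull(pts.astype(np.float32)); m=cv2.moments(h); return np.array([m["m10"],m["m01"]])/m["m00"],h[:,0]
def nuts(im,n="top",zb=0.):
    out=[]
    for c in blobs(im,(100,110,50),(118,255,255),250,1500):
        w=cast(n,c,zb+.017); xy,h=cen(w*1000); xy=xy/1000
        # flats' direction: harmonic 6 of the outline (corners = maxima)
        q=cast(n,c,zb+.03)*1000; q0,_=cen(q); q=q-q0; r=np.hypot(*q.T);a=np.arctan2(q[:,1],q[:,0])
        ph=np.angle(np.sum((r-r.mean())*np.exp(6j*a)))/6+np.pi/6
        out.append((xy[0],xy[1],(np.degrees(ph)+30)%60-30,2*r.max()))
    return np.array(out)
def rect(c,z,n="top"):
    (x,y),(a,b),t=cv2.minAreaRect((cast(n,c,z)*1000).astype(np.float32))
    if a<b: a,b,t=b,a,t+90
    return np.round([x,y,a,b,(t+90)%180-90],1)
def pose():
    o=get_obs(); R=Ro.from_quat(o["ee_rot"]).as_matrix(); return o,np.array(o["position"]),R
def rel(target,yaw=None):
    """rows: yaw = world angle (deg) of the tool's y (closing) line, mod 180; target TCP. turn first, then shift"""
    o,p,R=pose(); out=""
    if yaw is not None:
        cur=np.degrees(np.arctan2(R[1,1],R[0,1])); d=(yaw-cur+90)%180-90
        # level the tool and turn
        c,s=np.cos(np.radians(cur+d)),np.sin(np.radians(cur+d))
        y=np.array([c,s,0]); z=np.array([0,0,-1.]); T=np.c_[np.cross(y,z),y,z]
        rv=Ro.from_matrix(R.T@T).as_rotvec(degrees=True)/6; R=T
        out=f"turn {np.round(rv,2)}  j7 {o['joint_pos'][6]:.2f} dyaw {d:.1f}; "
    return out+f"shift {np.round(R.T@(np.array(target)-p)/.04,2)}"
E
python3 - <<'E'
from h import *
im=camera("top")
print(np.round(nuts(im),4))
for c in blobs(im,(5,150,80),(20,255,255),500,4000): print("orange",rect(c,.035),cen(c)[0])
for c in blobs(im,(55,120,50),(85,255,255),60,1500): print("green",cast("top",cen(c)[0],.09),cen(c)[0])
for nm,(x0,y0,x1,y1),z,th in(("grey",(80,150,130,225),.03,90),("tray",(225,110,350,205),.01,150),("box",(424,172,475,230),.06,95)):
    g=im[y0:y1,x0:x1].max(2); cs,_=cv2.findContours((g>th).astype(np.uint8),cv2.RETR_EXTERNAL,cv2.CHAIN_APPROX_NONE)
    c=max(cs,key=cv2.contourArea)[:,0]+[x0,y0]; print(nm,rect(c,z))
s=camera("scene")
for c in blobs(s,(55,120,50),(85,255,255),60,1500): print("green s",cast("scene",cen(c)[0],.09),cen(c)[0])
print(np.round(nuts(s,"scene"),4))
b=cv2.resize(im[160:240,410:490],(560,560),interpolation=cv2.INTER_CUBIC)
a=cv2.resize(im[145:235,75:135],(240,360)); a=cv2.copyMakeBorder(a,0,200,0,0,cv2.BORDER_CONSTANT)
cv2.imwrite("pics/c1.png",np.hstack([b,a])[:,:,::-1])
E
```

```text
[[ 4.29600e-01 -5.64000e-02  2.46083e+01  7.47367e+01]
 [ 4.36200e-01  8.56000e-02  2.30333e+01  7.49236e+01]
 [ 4.74700e-01 -2.47700e-01 -1.41972e+01  7.59551e+01]
 [ 5.21400e-01  2.55300e-01 -6.45100e-01  7.81478e+01]
 [ 6.54300e-01  2.38100e-01  1.64140e+01  7.84528e+01]]
orange [614.7  44.1 129.8  61.1   5.8] [260.06176871 157.04      ]
orange [620.5 -80.1 129.6  63.    5.7] [309.2759487  155.19687955]
green [[ 0.49205052 -0.41693559]] [453.28654971 206.87218045]
grey [532.3 435.5 131.1  69.1  -3.6]
tray [635.9 -22.7 270.9 221.2 -87.3]
box [ 502.6 -418.   112.3  100.5   -2.3]
green s [[ 0.49561565 -0.41624741]] [169.42255266 126.92193309]
[[ 6.55200e-01  2.36700e-01  1.66610e+01  8.00722e+01]
 [ 5.22900e-01  2.53800e-01 -1.77040e+00  8.62579e+01]
 [ 4.36700e-01  8.47000e-02  1.67085e+01  8.84261e+01]
 [ 4.25400e-01 -6.16000e-02  2.29094e+01  8.00000e+01]
 [ 4.76000e-01 -2.48600e-01 -2.16989e+01  9.69489e+01]]
```

View pics/c1.png

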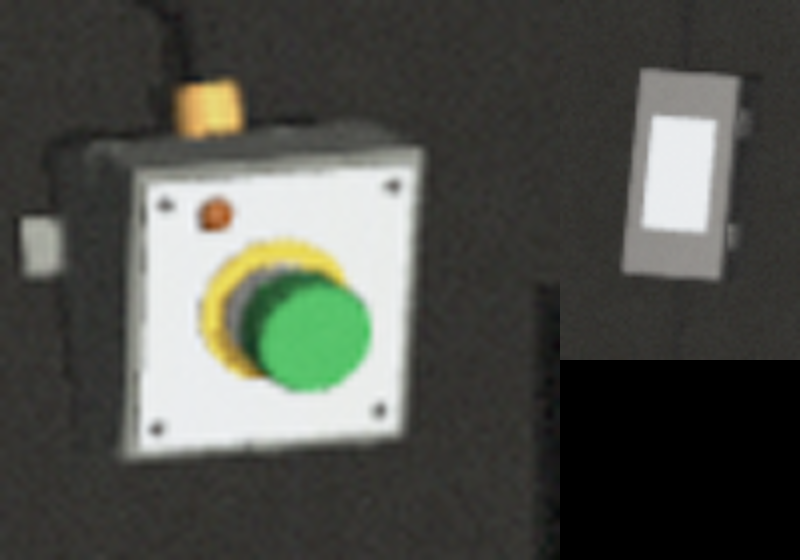

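```bash
python3 - <<'E'
from h import *
im=cv2.imread("pics/top0.png")[:,:,::-1]
for nm,(x0,y0,x1,y1),z,th,k in(("grey",(80,150,130,225),.042,70,9),("tray",(225,105,352,205),.01,120,35),("ora",(225,105,285,205),.042,0,5),("orb",(285,105,352,205),.042,0,5)):
    s=im[y0:y1,x0:x1]; m=(s.max(2)>th).astype(np.uint8)
    if th==0: 
        m=((s[:,:,0]>150)&(s[:,:,2]<90)).astype(np.uint8)
        cs,_=cv2.findContours(m,0,1); c=max(cs,key=cv2.contourArea); m[:]=0; cv2.drawContours(m,[c],-1,1,-1)
    m=cv2.resize(m*255,None,fx=4,fy=4,interpolation=cv2.INTER_LINEAR); m=cv2.morphologyEx((m>127).astype(np.uint8),cv2.MORPH_OPEN,np.ones((4*k,4*k)))
    cs,_=cv2.findContours(m,0,1); c=(max(cs,key=cv2.contourArea)[:,0]+.5)/4-.5+[x0,y0]; print(nm,rect(c,z))
E
python3 - <<'E'
from h import *
print(rel([.62,-.08,.20],95.7)); print(pose()[0]["clock"])
E
```

```text
grey [530.9 431.3 132.8  67.9  -4.1]
tray [6.380e+02 3.370e+01 1.660e+02 1.602e+02 6.000e-01]
ora [667.7  55.1  39.6  19.  -89.2]
turn [-0.01  0.    1.83]  j7 -0.09 dyaw -11.0; shift [ 12.25 -11.8    0.77]
0.2Traceback (most recent call last):
  File "<stdin>", line 9, in <module>
ValueError: max() iterable argument is empty
```

Emit:
carry_out --commands '[[[0,0,0,0,0,0.92],[0,0,0,0,0,0.92],[0.72,-0.69,0.05,0,0,0],[0.72,-0.69,0.05,0,0,0],[0.72,-0.69,0.05,0,0,0],[0.72,-0.69,0.05,0,0,0],[0.72,-0.69,0.05,0,0,0],[0.72,-0.69,0.05,0,0,0],[0.72,-0.69,0.05,0,0,0],[0.72,-0.69,0.05,0,0,0],[0.72,-0.69,0.05,0,0,0],[0.72,-0.69,0.05,0,0,0],[0.72,-0.69,0.05,0,0,0],[0.72,-0.69,0.05,0,0,0],[0.72,-0.69,0.05,0,0,0],[0.72,-0.69,0.05,0,0,0],[0.72,-0.69,0.05,0,0,0],[0.72,-0.69,0.05,0,0,0],[0.72,-0.69,0.05,0,0,0],[0,0,0,0,0,0]]]' --hand -1 --force 60

```text
clock: 1.87
position: [0.6233, -0.0747, 0.1962]
ee_rot: [0.999, 0.054, 0.0, -0.002]
ft_force: [-0.8, 1.1, -0.1]
grip_width: 1.001
grasp_force: 0.0
```

```bash
python3 - <<'E'
from h import *
o,p,R=pose(); print(p,R.round(3)); print(rel([.620,-.0795,.023],95.7)); print(rel([.6145,.0437,.023],95.8))
im=camera("top"); cv2.imwrite("pics/t2.png",im[:,:,::-1])
E
```

```text
[ 0.62331043 -0.07471548  0.19624139] [[ 0.994  0.107  0.   ]
 [ 0.107 -0.994  0.005]
 [ 0.001 -0.005 -1.   ]]
turn [-0.05 -0.01  0.08]  j7 -1.54 dyaw -0.5; shift [-0.09  0.11  4.33]
turn [-0.05 -0.01  0.06]  j7 -1.54 dyaw -0.4; shift [ 0.08 -2.97  4.33]
```

View pics/t2.png

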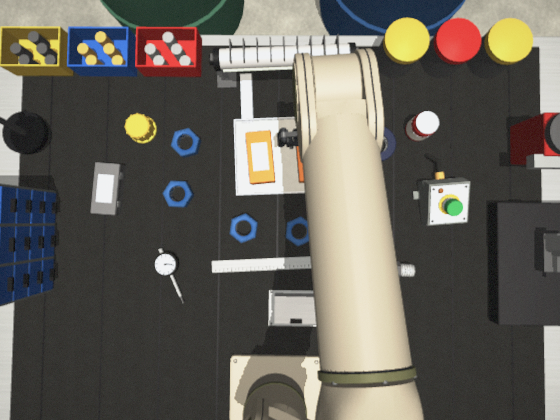

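Emit:
carry_out --commands '[[[-0.09,0.11,0,-0.05,-0.01,0.08],[0,0,0.7,0,0,0],[0,0,0.7,0,0,0],[0,0,0.7,0,0,0],[0,0,0.7,0,0,0],[0,0,0.7,0,0,0],[0,0,0.7,0,0,0],[0,0,0.35,0,0,0],[0,0,0.2,0,0,0],[0,0,0,0,0,0]]]'

```text
clock: 2.75
position: [0.6157, -0.0912, 0.006]
ee_rot: [0.999, 0.044, -0.002, 0.003]
ft_force: [-0.5, 0.1, -0.1]
grip_width: 0.996
grasp_force: 0.0
```

Emit:
carry_out --commands '[[[0,0,0,0,0,0],[0,0,0,0,0,0],[0,0,0,0,0,0],[0,0,0,0,0,0],[0,0,0,0,0,0],[0,0,0,0,0,0],[0,0,0,0,0,0],[0,0,0,0,0,0],[0,0,-0.2,0,0,0],[0,0,-0.6,0,0,0],[0,0,-0.8,0,0,0],[0,0,-0.8,0,0,0],[0,0,-0.8,0,0,0],[0,0,0,0,0,0]]]' --hand 1 --force 70

```text
clock: 3.92
position: [0.6206, -0.0893, 0.1434]
ee_rot: [0.999, 0.045, 0.005, 0.004]
ft_force: [0.7, 0.2, -1.5]
grip_width: 0.737
grasp_force: 78.1
```

```bash
python3 - <<'E'
from h import *
im=camera("scene"); cv2.imwrite("pics/s3.png",im[:,:,::-1])
print(rel([.531,.431,.14],85.9)); print(pose()[0]["ft_force"])
E
```

```text
turn [ 0.07 -0.06  1.54]  j7 -1.56 dyaw -9.2; shift [ -3.14 -12.82   0.  ]
[-0.15315074 -0.41714242 -3.97377729]
```

View pics/s3.png

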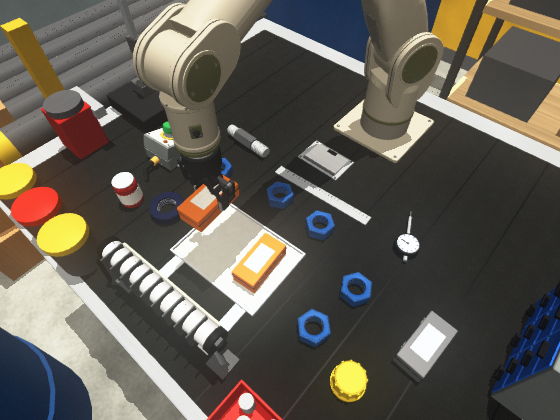

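Emit:
carry_out --commands '[[[0,0,0,0.04,-0.03,0.77],[0,0,0,0.03,-0.03,0.77],[-0.1,-0.4,0,0,0,0],[-0.217,-0.89,0,0,0,0],[-0.217,-0.89,0,0,0,0],[-0.217,-0.89,0,0,0,0],[-0.217,-0.89,0,0,0,0],[-0.217,-0.89,0,0,0,0],[-0.217,-0.89,0,0,0,0],[-0.217,-0.89,0,0,0,0],[-0.217,-0.89,0,0,0,0],[-0.217,-0.89,0,0,0,0],[-0.217,-0.89,0,0,0,0],[-0.217,-0.89,0,0,0,0],[-0.217,-0.89,0,0,0,0],[-0.217,-0.89,0,0,0,0],[-0.217,-0.85,0,0,0,0],[0,0,0,0,0,0],[0,0,0,0,0,0],[0,0,0,0,0,0]]]'

```text
clock: 5.63
position: [0.5287, 0.4307, 0.1357]
ee_rot: [0.999, -0.036, -0.004, 0.0]
ft_force: [0.6, -0.8, -3.3]
grip_width: 0.741
grasp_force: 78.0
```

```bash
python3 - <<'E'
from h import *
im=camera("top"); cv2.imwrite("pics/t4.png",im[:,:,::-1])
print(pose()[1:],rel([.527,.431,.06],85.9))
E
```

```text
(array([0.52936129, 0.42984134, 0.13601933]), array([[ 9.97310753e-01, -7.29265067e-02, -7.27913936e-03],
       [-7.29292024e-02, -9.97337115e-01, -1.05228340e-04],
       [-7.25208191e-03,  6.35807183e-04, -9.99973501e-01]])) turn [ 0.01  0.07 -0.01]  j7 -2.58 dyaw 0.1; shift [-0.06 -0.02  1.9 ]
```

Emit:
carry_out --commands '[[[-0.06,-0.02,0.3,0.01,0.07,-0.01],[0,0,0.5,0,0,0],[0,0,0.5,0,0,0],[0,0,0.4,0,0,0],[0,0,0.3,0,0,0],[0,0,0.15,0,0,0],[0,0,0.08,0,0,0],[0,0,0,0,0,0],[0,0,0,0,0,0]]]'

```text
clock: 6.43
position: [0.5273, 0.4322, 0.0487]
ee_rot: [0.999, -0.036, 0.001, -0.001]
ft_force: [-0.0, -2.4, 0.8]
grip_width: 0.739
grasp_force: 78.2
```

Emit:
carry_out --commands '[[[0,0,0,0,0,0],[0,0,0,0,0,0],[0,0,0,0,0,0],[0,0,-0.3,0,0,0],[0,0,-0.8,0,0,0],[0,0,-0.9,0,0,-0.8],[0,0,-0.9,0,0,-0.84],[0.1,0.7,0,0,0,0],[0.108,0.92,0,0,0,0],[0.108,0.92,0,0,0,0],[0.108,0.92,0,0,0,0],[0.108,0.92,0,0,0,0],[0.108,0.92,0,0,0,0],[0.108,0.92,0,0,0,0],[0.108,0.92,0,0,0,0],[0.108,0.92,0,0,0,0],[0.108,0.92,0,0,0,0],[0.108,0.9,0,0,0,0],[0,0,0,0,0,0],[0,0,0,0,0,0]]]' --hand -1

```text
clock: 8.1
position: [0.6138, 0.0411, 0.1637]
ee_rot: [0.999, 0.048, 0.001, -0.001]
ft_force: [0.4, 1.5, -0.4]
grip_width: 1.0
grasp_force: 0.0
```

```bash
cat >> h.py <<'E'
def ocases(im,z):
    out=[]
    for c in blobs(im,(5,150,80),(20,255,255),400,4000): out.append(rect(c,z))
    return out
E
python3 - <<'E'
from h import *
im=camera("top"); cv2.imwrite("pics/t5.png",im[:,:,::-1])
print(pose()[1],rel([.6145,.0437,.006],95.8)); print(ocases(im,.084))
cv2.imwrite("pics/c5.png",cv2.resize(im[140:240,60:300],(720,300))[:,:,::-1])
E
```

```text
[0.61348693 0.0436988  0.16371725] turn [-0.03 -0.02 -0.01]  j7 -1.72 dyaw 0.1; shift [0.03 0.   3.94]
[array([531.5, 423.2, 131. ,  78.8,  -4. ])]
```

View pics/c5.png

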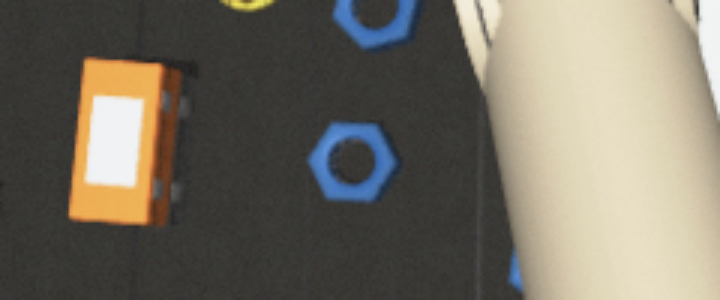

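Emit:
carry_out --commands '[[[0.03,0,0.6,-0.03,-0.02,-0.01],[0,0,0.7,0,0,0],[0,0,0.7,0,0,0],[0,0,0.7,0,0,0],[0,0,0.6,0,0,0],[0,0,0.4,0,0,0],[0,0,0.24,0,0,0],[0,0,0,0,0,0],[0,0,0,0,0,0]]]'

```text
clock: 8.9
position: [0.6145, 0.0453, 0.006]
ee_rot: [0.999, 0.052, -0.0, 0.0]
ft_force: [0.1, -0.4, 0.8]
grip_width: 1.003
grasp_force: 0.0
```

Emit:
carry_out --commands '[[[0,0,0,0,0,0],[0,0,0,0,0,0],[0,0,0,0,0,0],[0,0,0,0,0,0],[0,0,0,0,0,0],[0,0,0,0,0,0],[0,0,0,0,0,0],[0,0,-0.2,0,0,0],[0,0,-0.6,0,0,0],[0,0,-0.8,0,0,0],[0,0,-0.8,0,0,0],[0,0,-0.8,0,0,0],[0,0,-0.8,0,0,0],[0,0,-0.2,0,0,0],[0,0,0,0,0,0],[0,0,0,0,0,0]]]' --hand 1

```text
clock: 10.23
position: [0.614, 0.0441, 0.1724]
ee_rot: [0.999, 0.051, -0.001, 0.001]
ft_force: [1.5, -0.1, -5.0]
grip_width: 0.735
grasp_force: 78.5
```

```bash
python3 - <<'E'
from h import *
q=np.array([[84,58],[167,63],[150,222],[68,218]])/3+[60-.33,140-.33]
w=cast("top",q,.084)*1000; print(w.round(1),w.mean(0))
t=cv2.imread("pics/top0.png")[:,:,::-1]
q=np.array([[640,70],[740,75],[722,280],[622,270]])-[560,0]; w=cast("top",q/4+[75-.4,145-.4],.042)*1000; print(w.round(1),w.mean(0))
print(pose()[1],rel([.527,.431,.17],85.9))
E
```

```text
[[598.6 457.5]
 [595.2 390.3]
 [467.3 400.5]
 [469.8 466.6]] [532.72301441 428.71094462]
[[597.1 460.1]
 [594.5 396.7]
 [465.6 404.6]
 [471.2 467.7]] [532.11119153 432.28912164]
[0.61398757 0.0440786  0.17239513] turn [0.01 0.02 1.66]  j7 -1.72 dyaw -10.0; shift [-2.86 -9.49  0.06]
```

Emit:
carry_out --commands '[[[0,0,0,0.01,0.02,0.83],[0,0,0,0,0,0.83],[-0.13,-0.5,0,0,0,0],[-0.26,-0.9,0,0,0,0],[-0.26,-0.9,0,0,0,0],[-0.26,-0.9,0,0,0,0],[-0.26,-0.9,0,0,0,0],[-0.26,-0.9,0,0,0,0],[-0.26,-0.9,0,0,0,0],[-0.26,-0.9,0,0,0,0],[-0.26,-0.9,0,0,0,0],[-0.26,-0.9,0,0,0,0],[-0.265,-0.89,0,0,0,0],[0,0,0,0,0,0],[0,0,0,0,0,0],[0,0,0,0,0,0],[0,0,0,0,0,0]]]'

```text
clock: 11.65
position: [0.5329, 0.4288, 0.1714]
ee_rot: [0.999, -0.037, -0.0, 0.001]
ft_force: [1.1, -0.4, -4.6]
grip_width: 0.735
grasp_force: 82.2
```

```bash
python3 - <<'E'
from h import *
print(pose()[1],rel([.532,.4315,.0885],85.9),pose()[0]["grip_width"])
E
```

```text
[0.53293029 0.42884392 0.17143191] turn [ 0.02  0.01 -0.02]  j7 -2.55 dyaw 0.1; shift [-0.03 -0.06  2.07] 0.7351746896318473
```

Emit:
carry_out --commands '[[[-0.03,-0.06,0.3,0.02,0.01,-0.02],[0,0,0.5,0,0,0],[0,0,0.5,0,0,0],[0,0,0.35,0,0,0],[0,0,0.2,0,0,0],[0,0,0.12,0,0,0],[0,0,0.1,0,0,0],[0,0,0,0,0,0],[0,0,0,0,0,0],[0,0,0,0,0,0]]]'

```text
clock: 12.48
position: [0.532, 0.4337, 0.0915]
ee_rot: [0.999, -0.035, 0.001, -0.002]
ft_force: [-0.2, 0.4, -3.3]
grip_width: 0.734
grasp_force: 82.6
```

Emit:
carry_out --commands '[[[0,0,0.08,0,0,0],[0,0,0,0,0,0]]]'

```text
clock: 12.65
position: [0.5323, 0.4339, 0.0884]
ee_rot: [0.999, -0.035, 0.002, -0.002]
ft_force: [1.8, 1.5, -0.6]
grip_width: 0.743
grasp_force: 82.9
```

```bash
python3 - <<'E'
from h import *
print(pose()[0]["ft_force"],pose()[1],rel([.532,.4315,.0885],85.9))
E
```

```text
[ 1.77314389  1.48863448 -0.62759293] [0.53233631 0.43388441 0.0883514 ] turn [-0.04 -0.03  0.02]  j7 -2.56 dyaw -0.1; shift [-0.    0.06 -0.  ]
```

Emit:
carry_out --commands '[[[0,0,0,0,0,0],[0,0,0,0,0,0],[0,0,0,0,0,0],[0,0,-0.3,0,0,0],[0,0,-0.7,0,0,0],[0,0,-0.8,0,0,0],[0,0,-0.5,0,0,0],[0.565,0.78,0,0,0,0],[0.565,0.78,0,0,0,0],[0.565,0.78,0,0,0,0],[0.565,0.78,0,0,0,0],[0.565,0.78,0,0,0,0],[0.565,0.78,0,0,0,0],[0,0,0,0,0,0]]]' --hand -1

```text
clock: 13.82
position: [0.6589, 0.2265, 0.1798]
ee_rot: [0.999, -0.04, 0.003, 0.001]
ft_force: [0.9, -2.4, -0.6]
grip_width: 0.996
grasp_force: 0.0
```

Emit:
carry_out --commands '[[[0,0,0.1,0,0,-0.94],[0,0,0.1,0,0,-0.94],[0,0,0.1,0,0,-0.94],[0,0,0.1,0,0,-0.94],[0,0,0.1,0,0,-0.94],[0,0,0.1,0,0,-0.94],[0,0,0,0,0,-0.94],[0,0,0,0,0,-0.94],[0,0,0,0,0,-0.9],[0,0,0,0,0,0],[0,0,0,0,0,0]]]'

```text
clock: 14.73
position: [0.6539, 0.2372, 0.1558]
ee_rot: [0.919, 0.394, 0.002, -0.001]
ft_force: [-0.7, -0.1, 0.1]
grip_width: 0.998
grasp_force: 0.0
```

```bash
python3 - <<'E'
from h import *
im=camera("top"); s=camera("scene"); cv2.imwrite("pics/t6.png",im[:,:,::-1]); cv2.imwrite("pics/s6.png",s[:,:,::-1])
print(pose()[1],rel([.6543,.2381,.003],136.4)); print(ocases(im,.126)); print(nuts(im).round(4))
a=cv2.resize(im[100:215,215:355],(560,460)); b=cv2.resize(s[250:400,350:490],(240,257)); b=cv2.copyMakeBorder(b,0,203,0,0,0)
cv2.imwrite("pics/c6.png",np.hstack([a,b])[:,:,::-1])
E
```

```text
[0.65382695 0.23709965 0.15551888] turn [ 0.   -0.03 -0.01]  j7 -1.36 dyaw 0.0; shift [ 0.03 -0.01  3.81]
[array([531.1, 415.5, 131.1,  97.3,  -3.8])]
[[ 4.295000e-01 -5.620000e-02  2.396910e+01  7.440270e+01]
 [ 4.746000e-01 -2.479000e-01 -1.438530e+01  7.548360e+01]
 [ 9.269000e-01  5.161000e-01 -2.843500e+01  1.385462e+02]
 [ 9.314000e-01  4.004000e-01  4.274500e+00  1.039705e+02]]
```

View pics/c6.png

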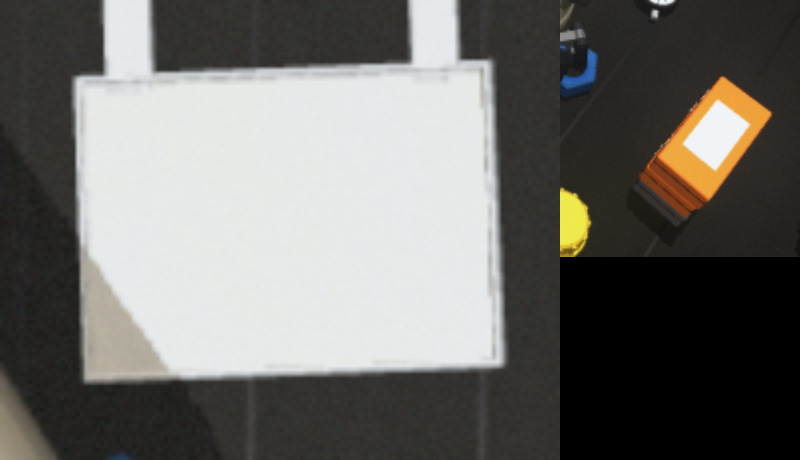

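Emit:
carry_out --commands '[[[0.03,0,0.7,0,-0.03,0],[0,0,0.7,0,0,0],[0,0,0.7,0,0,0],[0,0,0.7,0,0,0],[0,0,0.5,0,0,0],[0,0,0.3,0,0,0],[0,0,0.2,0,0,0],[0,0,0,0,0,0],[0,0,0,0,0,0]]]'

```text
clock: 15.58
position: [0.6552, 0.2383, 0.0041]
ee_rot: [0.919, 0.395, 0.0, -0.0]
ft_force: [0.4, 1.2, 0.1]
grip_width: 1.003
grasp_force: 0.0
```

Emit:
carry_out --commands '[[[0,0,0,0,0,0],[0,0,0,0,0,0],[0,0,0,0,0,0],[0,0,0,0,0,0],[0,0,0,0,0,0],[0,0,0,0,0,0],[0,0,0,0,0,0],[0,0,-0.2,0,0,0],[0,0,-0.5,0,0,0],[0,0,-0.7,0,0,0],[0,0,-0.7,0,0,0],[0,0,-0.4,0,0,0],[0,0,0,0,0,0],[0,0,0,0,0,0],[0,0,0,0,0,0]]]' --hand 1 --force 80

```text
clock: 16.83
position: [0.6536, 0.2373, 0.1011]
ee_rot: [0.919, 0.395, -0.002, 0.0]
ft_force: [0.3, 0.6, -7.4]
grip_width: 0.745
grasp_force: 90.6
```

```bash
python3 - <<'E'
from h import *
q=np.array([[75,76],[492,60],[504,366],[85,382]])/4+[215-.4,100-.4]
w=cast("top",q,.01)*1000; print(w.round(1),w.mean(0))
e=lambda a,b:(np.degrees(np.arctan2(*(w[b]-w[a])[::-1])),np.hypot(*(w[b]-w[a])))
print(e(1,0),e(2,3),e(3,0),e(2,1))
print(pose()[0]["grip_width"],pose()[1],pose()[0]["joint_pos"][6])
E
```

```text
[[ 718.4  116. ]
 [ 730.9 -154.1]
 [ 532.5 -162.8]
 [ 519.5  106.5]] [625.32532824 -23.58607396]
(np.float64(92.66081953006213), np.float64(270.3739312444775)) (np.float64(92.77212041181434), np.float64(269.58556299592254)) (np.float64(2.7327076479826697), np.float64(199.0722840656516)) (np.float64(2.5052488649867395), np.float64(198.54917161851301))
0.7446460333300197 [0.65359385 0.23727548 0.10107758] -1.374419297417147
```

```bash
cat >> h.py <<'E'
TC=np.array([.6253,-.0236]); TY=2.7
def cell(u,v):
    a=np.radians(TY); return TC+np.array([[np.cos(a),-np.sin(a)],[np.sin(a),np.cos(a)]])@[u/1000,v/1000]
def go(u,v,z,axis): print("->",cell(u,v).round(4),pose()[1].round(4),rel([*cell(u,v),z],axis+TY))
def w2t(dx,dy):
    "world shift (mm) to tool units"
    R=pose()[2]; return np.round(R.T@[dx/40,dy/40,0],2)
E
python3 - <<'E'
from h import *
go(-28.15,0,.10,150)
E
```

```text
-> [ 0.5972 -0.0249] [0.6536 0.2373 0.1011] turn [-0.02  0.03 -2.69]  j7 -1.37 dyaw 16.2; shift [-6.47  1.75  0.03]
```

Emit:
carry_out --commands '[[[0,0,0,-0.02,0.03,-0.9],[0,0,0,0,0,-0.9],[0,0,0,0,0,-0.89],[-0.47,0.13,0,0,0,0],[-0.8,0.216,0,0,0,0],[-0.8,0.216,0,0,0,0],[-0.8,0.216,0,0,0,0],[-0.8,0.216,0,0,0,0],[-0.8,0.216,0,0,0,0],[-0.8,0.216,0,0,0,0],[-0.8,0.216,0,0,0,0],[-0.4,0.11,0,0,0,0],[0,0,0,0,0,0],[0,0,0,0,0,0],[0,0,0,0,0,0],[0,0,0,0,0,0]]]'

```text
clock: 18.17
position: [0.5978, -0.0226, 0.1018]
ee_rot: [0.854, 0.521, 0.001, -0.0]
ft_force: [-0.4, 0.7, -6.1]
grip_width: 0.741
grasp_force: 90.4
```

```bash
python3 - <<'E'
from h import *
go(-28.15,0,.0075,150); print(pose()[0]["grip_width"])
E
```

```text
-> [ 0.5972 -0.0249] [ 0.5978 -0.0226  0.1018] turn [ 0.01 -0.03  0.01]  j7 -0.70 dyaw -0.1; shift [-0.06  0.01  2.36]
0.7408400800315352
```

Emit:
carry_out --commands '[[[-0.06,0.01,0.4,0,-0.03,0.01],[0,0,0.6,0,0,0],[0,0,0.6,0,0,0],[0,0,0.4,0,0,0],[0,0,0.2,0,0,0],[0,0,0.1,0,0,0],[0,0,0.06,0,0,0],[0,0,0,0,0,0],[0,0,0,0,0,0],[0,0,0,0,0,0]]]'

```text
clock: 19.0
position: [0.5984, -0.0266, 0.0092]
ee_rot: [0.854, 0.52, 0.001, 0.002]
ft_force: [-0.2, -0.2, -6.8]
grip_width: 0.742
grasp_force: 90.6
```

Emit:
carry_out --commands '[[[0,0,0,0,0,0],[0,0,0,0,0,0],[0,0,0,0,0,0],[0,0,0,0,0,0],[0,0,-0.3,0,0,0],[0,0,-0.7,0,0,0],[0,0,-0.8,0,0,0.92],[0,0,-0.6,0,0,0.92],[0,0,0,0,0,0.92],[0,0,0,0,0,0.92],[0,0,0,0,0,0.92],[0,0,0,0,0,0.92],[0,0,0,0,0,0],[0,0,0,0,0,0]]]' --hand -1

```text
clock: 20.17
position: [0.5976, -0.0263, 0.1051]
ee_rot: [0.967, 0.256, 0.001, 0.001]
ft_force: [-0.4, 1.1, -0.4]
grip_width: 0.998
grasp_force: 0.0
```

```bash
python3 - <<'E'
from h import *
print(pose()[1],rel([.5214,.2553,.10],119.4)); print(nuts(camera("top")).round(4))
E
```

```text
[ 0.59763042 -0.02625603  0.10506536] turn [ 0.03 -0.01  0.05]  j7 -1.24 dyaw -0.3; shift [ 1.8  -7.07  0.13]
[[  0.4362   0.0856  22.8974  74.8323]
 [  0.4749  -0.2474 -13.7986  77.5905]
 [  0.5214   0.2551  -0.5131  78.1892]]
```

Emit:
carry_out --commands '[[[0.1,-0.37,0,0.03,-0.01,0.05],[0.22,-0.86,0.02,0,0,0],[0.22,-0.86,0.02,0,0,0],[0.22,-0.86,0.02,0,0,0],[0.22,-0.86,0.02,0,0,0],[0.22,-0.86,0.02,0,0,0],[0.22,-0.86,0.02,0,0,0],[0.22,-0.86,0,0,0,0],[0.16,-0.68,0,0,0,0],[0,0,0,0,0,0],[0,0,0,0,0,0],[0,0,0,0,0,0],[0,0,0,0,0,0]]]'

```text
clock: 21.3
position: [0.5229, 0.2539, 0.0995]
ee_rot: [0.968, 0.252, -0.0, 0.0]
ft_force: [0.2, -0.2, 0.9]
grip_width: 0.999
grasp_force: 0.0
```

```bash
python3 - <<'E'
from h import *
print(pose()[1],rel([.5214,.2552,.003],119.4)); print(nuts(camera("top"),zb=.003).round(4))
E
```

```text
[0.52292927 0.25394813 0.09945657] turn [ 0.    0.   -0.04]  j7 -1.78 dyaw 0.3; shift [-0.02 -0.05  2.41]
[[ 4.29700e-01 -5.62000e-02  2.47716e+01  7.45182e+01]
 [ 4.36500e-01  8.51000e-02  2.21790e+01  7.40816e+01]
 [ 4.74400e-01 -2.46900e-01 -1.42820e+01  7.79119e+01]
 [ 5.96000e-01 -2.73000e-02 -2.67427e+01  7.08026e+01]]
```

Emit:
carry_out --commands '[[[-0.02,-0.05,0.5,0,0,-0.04],[0,0,0.7,0,0,0],[0,0,0.6,0,0,0],[0,0,0.4,0,0,0],[0,0,0.2,0,0,0],[0,0,0,0,0,0],[0,0,0,0,0,0],[0,0,0,0,0,0]]]'

```text
clock: 22.02
position: [0.5214, 0.2571, 0.0048]
ee_rot: [0.967, 0.254, 0.001, -0.0]
ft_force: [0.3, -0.4, -0.1]
grip_width: 0.999
grasp_force: 0.0
```

Emit:
carry_out --commands '[[[0,0,0,0,0,0],[0,0,0,0,0,0],[0,0,0,0,0,0],[0,0,0,0,0,0],[0,0,0,0,0,0],[0,0,0,0,0,0],[0,0,0,0,0,0],[0,0,-0.2,0,0,0],[0,0,-0.5,0,0,0],[0,0,-0.7,0,0,0],[0,0,-0.7,0,0,0.94],[0,0,-0.4,0,0,0.94],[0,0,0,0,0,0.94],[0,0,0,0,0,0.94],[0,0,0,0,0,0.7],[0,0,0,0,0,0],[0,0,0,0,0,0]]]' --hand 1

```text
clock: 23.43
position: [0.52, 0.2569, 0.1035]
ee_rot: [1.0, 0.025, -0.001, -0.0]
ft_force: [0.5, 1.0, -5.7]
grip_width: 0.74
grasp_force: 89.9
```

```bash
sed -i 's/^TC=.*; TY/TC=np.array([.6256,-.0255]); TY/' h.py; python3 - <<'E'
from h import *
import numpy as np
# B1 cell (28.15,-32.5), stand-off 8 mm along direction -30 deg in tray frame
go(28.15+7,-32.5-4,.105,90); print(pose()[0]["grip_width"])
E
```

```text
-> [ 0.6624 -0.0603] [0.52   0.2569 0.1035] turn [-0.    0.01  0.02]  j7 -2.22 dyaw -0.1; shift [ 3.18  8.09 -0.04]
0.7398852653056982
```

Emit:
carry_out --commands '[[[0.16,0.4,0,0,0,0],[0.318,0.809,0,0,0,0.02],[0.318,0.809,0,0,0,0],[0.318,0.809,0,0,0,0],[0.318,0.809,0,0,0,0],[0.318,0.809,0,0,0,0],[0.318,0.809,0,0,0,0],[0.318,0.809,0,0,0,0],[0.318,0.809,0,0,0,0],[0.318,0.809,0,0,0,0],[0.158,0.4,0,0,0,0],[0,0,0,0,0,0],[0,0,0,0,0,0],[0,0,0,0,0,0],[0,0,0,0,0,0]]]'

```text
clock: 24.68
position: [0.6618, -0.0584, 0.1032]
ee_rot: [1.0, 0.024, -0.0, -0.001]
ft_force: [-0.8, 0.7, -4.8]
grip_width: 0.742
grasp_force: 89.9
```

```bash
python3 - <<'E'
from h import *
go(28.15+7,-32.5-4,.008,90); print(pose()[0]["grip_width"])
im=camera("scene"); cv2.imwrite("pics/s8.png",im[:,:,::-1])
E
```

```text
-> [ 0.6624 -0.0603] [ 0.6618 -0.0584  0.1032] turn [-0.01  0.01  0.01]  j7 -1.64 dyaw -0.0; shift [0.01 0.05 2.38]
0.7424867491144361
```

Emit:
carry_out --commands '[[[0.01,0.05,0.4,0,0,0],[0,0,0.6,0,0,0],[0,0,0.6,0,0,0],[0,0,0.4,0,0,0],[0,0,0.2,0,0,0],[0,0,0.1,0,0,0],[0,0,0.06,0,0,0],[0,0,0,0,0,0],[0,0,0,0,0,0],[0,0,0,0,0,0]]]'

```text
clock: 25.57
position: [0.6634, -0.0623, 0.0101]
ee_rot: [1.0, 0.022, 0.001, -0.0]
ft_force: [0.7, -0.5, -5.2]
grip_width: 0.746
grasp_force: 89.8
```

Emit:
carry_out --commands '[[[-0.05,-0.03,0,0,0,0],[-0.05,-0.03,0,0,0,0],[-0.05,-0.03,0,0,0,0],[-0.05,-0.03,0,0,0,0],[0,0,0,0,0,0],[0,0,0,0,0,0],[0,0,0,0,0,0],[0,0,0,0,0,0]]]'

```text
clock: 26.23
position: [0.6544, -0.0578, 0.0089]
ee_rot: [1.0, 0.022, -0.0, -0.0]
ft_force: [0.1, -0.7, -5.7]
grip_width: 0.745
grasp_force: 89.8
```

```bash
python3 - <<'E'
from h import *
go(28.15,-32.5,.007,90); print(pose()[0]["ft_force"])
E
```

```text
-> [ 0.6552 -0.0566] [ 0.6544 -0.0578  0.0089] turn [-0.01  0.01 -0.02]  j7 -1.67 dyaw 0.1; shift [ 0.02 -0.03  0.05]
[ 0.08969879 -0.67117573 -5.65688312]
```

Emit:
carry_out --commands '[[[0,-0.03,0.03,0,0,0],[-0.03,-0.03,0,0,0,0],[-0.02,-0.01,0,0,0,0],[0,0,0,0,0,0],[0,0,0,0,0,0],[0,0,0,0,0,0]]]'

```text
clock: 26.73
position: [0.6533, -0.056, 0.0084]
ee_rot: [1.0, 0.022, 0.001, 0.0]
ft_force: [2.7, -3.7, -1.6]
grip_width: 0.746
grasp_force: 90.2
```

Emit:
carry_out --commands '[[[0,0,0,0,0,0],[0,0,0,0,0,0],[0,0,0,0,0,0],[0,0,0,0,0,0],[0,0,-0.3,0,0,0],[0,0,-0.7,0,0,0],[0,0,-0.8,0,0,0],[0,0,-0.6,0,0,0],[0,0,0,0,0,0],[0,0,0,0,0,0],[0,0,0,0,0,0]]]' --hand -1

```text
clock: 27.65
position: [0.652, -0.055, 0.1037]
ee_rot: [1.0, 0.022, -0.0, -0.0]
ft_force: [-0.1, -0.3, -0.2]
grip_width: 0.999
grasp_force: 0.0
```

```bash
python3 - <<'E'
from h import *
# next nut (.4365,.0853) flats 22.5 -> grip 142.5, for B2 axis 150
print(pose()[1],rel([.4365,.0853,.105],142.5))
E
```

```text
[ 0.65202056 -0.05504873  0.10370647] turn [-0.01  0.01 -8.32]  j7 -1.64 dyaw 49.9; shift [-0.5  -6.41 -0.03]
```

Emit:
carry_out --commands '[[[0,0,0,0,0,-0.93],[0,0,0,0,0,-0.93],[0,0,0,0,0,-0.93],[0,0,0,0,0,-0.93],[0,0,0,0,0,-0.92],[0,0,0,0,0,-0.92],[0,0,0,0,0,-0.92],[0,0,0,0,0,-0.92],[0,0,0,0,0,-0.92],[-0.06,-0.8,0,0,0,0],[-0.07,-0.95,0,0,0,0],[-0.07,-0.95,0,0,0,0],[-0.07,-0.95,0,0,0,0],[-0.07,-0.95,0,0,0,0],[-0.07,-0.95,0,0,0,0],[-0.09,-0.86,0,0,0,0],[0,0,0,0,0,0],[0,0,0,0,0,0],[0,0,0,0,0,0]]]'

```text
clock: 29.23
position: [0.4368, 0.0847, 0.1035]
ee_rot: [0.897, 0.442, -0.0, -0.0]
ft_force: [-0.9, -0.5, -0.2]
grip_width: 0.997
grasp_force: 0.0
```

```bash
python3 - <<'E'
from h import *
im=camera("top"); cv2.imwrite("pics/t9.png",im[:,:,::-1])
print(pose()[1],rel([.4365,.0853,.004],142.5)); print(nuts(im,zb=.003).round(4), cell(-28.15,0),cell(28.15,-32.5))
im=camera("scene");print(nuts(im,"scene",zb=.003).round(4))
E
```

```text
[0.43715175 0.0845552  0.10358923] turn [-0.01  0.   -0.01]  j7 -1.01 dyaw 0.1; shift [ 0.   -0.02  2.49]
[[ 4.297000e-01 -5.620000e-02  2.475240e+01  7.450240e+01]
 [ 4.746000e-01 -2.470000e-01 -1.493610e+01  7.610260e+01]
 [ 6.231000e-01 -4.160000e-02 -2.745610e+01  1.322523e+02]] [ 0.59748125 -0.02682605] [ 0.65524971 -0.05663787]
[[ 6.205000e-01 -4.760000e-02 -2.962430e+01  1.313572e+02]
 [ 4.392000e-01  8.580000e-02  2.064630e+01  8.811080e+01]
 [ 4.325000e-01 -5.570000e-02  2.480300e+01  9.341280e+01]
 [ 4.776000e-01 -2.461000e-01 -2.276680e+01  9.689690e+01]]
```

Emit:
carry_out --commands '[[[0,-0.02,0.5,0,0,-0.01],[0,0,0.7,0,0,0],[0,0,0.6,0,0,0],[0,0,0.4,0,0,0],[0,0,0.28,0,0,0],[0,0,0,0,0,0],[0,0,0,0,0,0],[0,0,0,0,0,0]]]'

```text
clock: 30.0
position: [0.4369, 0.0858, 0.0055]
ee_rot: [0.897, 0.442, 0.0, -0.0]
ft_force: [0.7, -0.0, -0.1]
grip_width: 1.002
grasp_force: 0.0
```

Emit:
carry_out --commands '[[[0,0,0,0,0,0],[0,0,0,0,0,0],[0,0,0,0,0,0],[0,0,0,0,0,0],[0,0,0,0,0,0],[0,0,0,0,0,0],[0,0,0,0,0,0],[0,0,-0.2,0,0,0],[0,0,-0.5,0,0,0],[0,0,-0.7,0,0,0],[0,0,-0.7,0,0,-0.84],[0,0,-0.4,0,0,-0.84],[0,0,0,0,0,0],[0,0,0,0,0,0],[0,0,0,0,0,0]]]' --hand 1

```text
clock: 31.25
position: [0.4352, 0.0852, 0.1035]
ee_rot: [0.855, 0.518, -0.001, -0.001]
ft_force: [-0.1, 0.3, -5.9]
grip_width: 0.744
grasp_force: 91.7
```

```bash
sed -i 's/^TC=.*; TY/TC=np.array([.6229,-.0244]); TY/' h.py; python3 - <<'E'
from h import *
go(28.15+4,32.5+7,.105,150); print(pose()[0]["grip_width"])
E
```

```text
-> [0.6532 0.0166] [0.4352 0.0852 0.1035] turn [-0.02  0.01 -0.04]  j7 -0.84 dyaw 0.3; shift [ 0.97  5.63 -0.04]
0.7443623288027187
```

Emit:
carry_out --commands '[[[0.07,0.43,0,-0.02,0.01,-0.04],[0.15,0.85,0,0,0,0],[0.15,0.85,0,0,0,0],[0.15,0.85,0,0,0,0],[0.15,0.85,0,0,0,0],[0.15,0.85,0,0,0,0],[0.15,0.95,0,0,0,0],[0,0,0,0,0,0],[0,0,0,0,0,0],[0,0,0,0,0,0],[0,0,0,0,0,0]]]'

```text
clock: 32.17
position: [0.6529, 0.0183, 0.1037]
ee_rot: [0.853, 0.522, -0.0, -0.0]
ft_force: [-1.0, 0.2, -7.1]
grip_width: 0.741
grasp_force: 91.8
```

```bash
python3 - <<'E'
from h import *
go(28.15+4,32.5+7,.0075,150); print(pose()[0]["grip_width"])
a=np.radians(240+TY); print("push 10mm",w2t(10*np.cos(a),10*np.sin(a)))
E
```

```text
-> [0.6532 0.0166] [0.6529 0.0183 0.1037] turn [-0.01 -0.    0.03]  j7 -0.79 dyaw -0.2; shift [-0.03  0.03  2.41]
0.7411515090470957
push 10mm [-0.25 -0.   -0.  ]
```

Emit:
carry_out --commands '[[[-0.03,0.03,0.4,0,0,0.03],[0,0,0.6,0,0,0],[0,0,0.6,0,0,0],[0,0,0.4,0,0,0],[0,0,0.2,0,0,0],[0,0,0.15,0,0,0],[0,0,0.06,0,0,0],[0,0,0,0,0,0],[0,0,0,0,0,0],[0,0,0,0,0,0]]]'

```text
clock: 33.0
position: [0.6555, 0.0159, 0.0096]
ee_rot: [0.854, 0.52, 0.002, 0.001]
ft_force: [-0.3, 0.5, -6.1]
grip_width: 0.742
grasp_force: 91.9
```

Emit:
carry_out --commands '[[[-0.04,0,0,0,0,0],[-0.04,0,0,0,0,0],[-0.04,0,0,0,0,0],[-0.04,0,0,0,0,0],[-0.04,0,0,0,0,0],[0,0,0,0,0,0],[0,0,0,0,0,0],[0,0,0,0,0,0]]]'

```text
clock: 33.67
position: [0.6519, 0.009, 0.0095]
ee_rot: [0.854, 0.52, 0.002, 0.001]
ft_force: [1.9, 2.9, 5.6]
grip_width: 0.745
grasp_force: 93.3
```

```bash
python3 - <<'E'
from h import *
go(28.15,32.5,.0075,150); print(pose()[0]["ft_force"])
E
```

```text
-> [0.6495 0.0094] [0.6519 0.009  0.0095] turn [ 0.03 -0.02 -0.  ]  j7 -0.82 dyaw 0.0; shift [-0.02 -0.06  0.05]
[1.93038203 2.85788989 5.63204515]
```

Emit:
carry_out --commands '[[[-0.04,0,0,0,0,0],[0,0,0,0,0,0],[0,0,0,0,0,0],[0,0,0,0,0,0]]]'

```text
clock: 34.0
position: [0.6515, 0.0082, 0.0095]
ee_rot: [0.854, 0.52, 0.002, 0.0]
ft_force: [3.2, 5.0, 5.4]
grip_width: 0.747
grasp_force: 93.1
```

Emit:
carry_out --commands '[[[0,0,0,0,0,0],[0,0,0,0,0,0],[0,0,0,0,0,0],[0,0,0,0,0,0],[0,0,-0.3,0,0,0],[0,0,-0.7,0,0,0],[0,0,-0.8,0,0,0.65],[0,0,-0.6,0,0,0.65],[0,0,0,0,0,0],[0,0,0,0,0,0],[0,0,0,0,0,0]]]' --hand -1

```text
clock: 34.92
position: [0.65, 0.007, 0.1045]
ee_rot: [0.887, 0.461, 0.001, 0.0]
ft_force: [-0.2, 0.4, -0.5]
grip_width: 0.998
grasp_force: 0.0
```

```bash
python3 - <<'E'
from h import *
print(pose()[1],rel([.4300,-.0564,.105],144.5))
E
```

```text
[0.6500156  0.00697977 0.10453998] turn [ 0.01 -0.01  0.07]  j7 -0.90 dyaw -0.4; shift [-4.48 -3.56 -0.01]
```

Emit:
carry_out --commands '[[[-0.36,-0.29,0,0.01,-0.01,0.07],[-0.72,-0.57,0,0,0,0],[-0.72,-0.57,0,0,0,0],[-0.72,-0.57,0,0,0,0],[-0.72,-0.57,0,0,0,0],[-0.72,-0.57,0,0,0,0],[-0.52,-0.42,0,0,0,0],[0,0,0,0,0,0],[0,0,0,0,0,0],[0,0,0,0,0,0],[0,0,0,0,0,0]]]'

```text
clock: 35.83
position: [0.4309, -0.0555, 0.1043]
ee_rot: [0.889, 0.458, 0.0, -0.0]
ft_force: [1.0, 0.3, -0.4]
grip_width: 1.001
grasp_force: 0.0
```

```bash
python3 - <<'E'
from h import *
im=camera("top"); s=camera("scene"); cv2.imwrite("pics/t10.png",im[:,:,::-1])
print(pose()[1],rel([.4300,-.0564,.004],144.5)); print(nuts(im,zb=.003).round(4)); print(nuts(s,"scene").round(4))
for c in blobs(im,(100,110,50),(118,255,255),1500,6000): print("block",cen(cast("top",c,.02)*1000)[0])
a=cv2.resize(im[100:215,215:355],(560,460))
b=cv2.resize(s[190:320,160:320],(240,195)); b=cv2.copyMakeBorder(b,0,265,0,0,0)
cv2.imwrite("pics/c10.png",np.hstack([a,b])[:,:,::-1])
E
```

```text
[ 0.43092474 -0.05536021  0.10425576] turn [-0.01 -0.01  0.  ]  j7 -0.63 dyaw -0.0; shift [-0.03 -0.    2.51]
[[  0.4746  -0.2469 -14.4973  75.9595]]
[[ 4.31200e-01 -5.74000e-02  2.30163e+01  9.34626e+01]
 [ 4.76000e-01 -2.48400e-01 -2.27668e+01  9.72626e+01]]
block [298.16984707 638.93696814]
block [391.41702617 641.22328366]
block [485.80435689 643.60541005]
block [631.80626224 -25.08593877]
block [891.41329622 461.00748587]
block [ 986.44920006 -278.49255167]
```

View pics/c10.png

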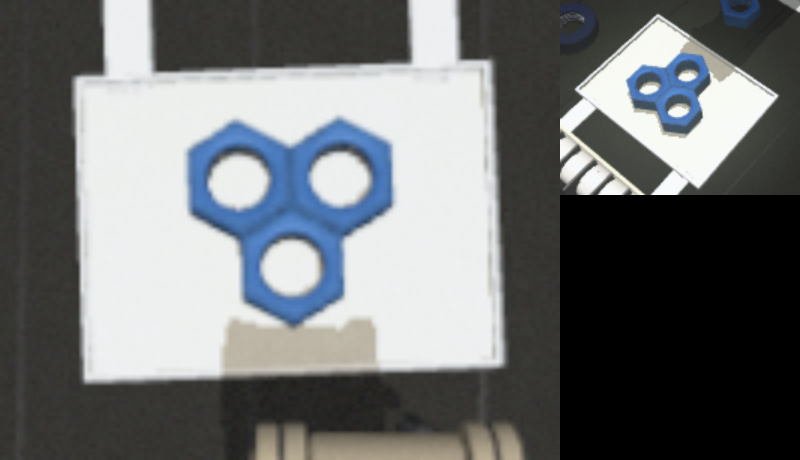

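Emit:
carry_out --commands '[[[-0.03,0,0.5,0,0,0],[0,0,0.7,0,0,0],[0,0,0.6,0,0,0],[0,0,0.4,0,0,0],[0,0,0.3,0,0,0],[0,0,0,0,0,0],[0,0,0,0,0,0],[0,0,0,0,0,0]]]'

```text
clock: 36.6
position: [0.4304, -0.0566, 0.0051]
ee_rot: [0.889, 0.458, 0.001, 0.0]
ft_force: [0.6, 0.2, -0.1]
grip_width: 0.996
grasp_force: 0.0
```

Emit:
carry_out --commands '[[[0,0,0,0,0,0],[0,0,0,0,0,0],[0,0,0,0,0,0],[0,0,0,0,0,0],[0,0,0,0,0,0],[0,0,0,0,0,0],[0,0,0,0,0,0],[0,0,-0.2,0,0,0],[0,0,-0.5,0,0,0],[0,0,-0.7,0,0,0],[0,0,-0.7,0,0,-0.68],[0,0,-0.4,0,0,-0.68],[0,0,0,0,0,0],[0,0,0,0,0,0],[0,0,0,0,0,0]]]' --hand 1

```text
clock: 37.85
position: [0.4286, -0.057, 0.1033]
ee_rot: [0.855, 0.519, -0.001, -0.0]
ft_force: [-0.3, 0.2, -6.0]
grip_width: 0.747
grasp_force: 91.2
```

```bash
cat >> h.py <<'E'
def holes(im):
    hsv=cv2.cvtColor(im,cv2.COLOR_RGB2HSV); m=cv2.inRange(hsv,np.array((95,100,40)),np.array((122,255,255)))
    m=cv2.resize(m,None,fx=4,fy=4,interpolation=cv2.INTER_LINEAR); m=(m>127).astype(np.uint8)
    cs,h=cv2.findContours(m,cv2.RETR_CCOMP,cv2.CHAIN_APPROX_NONE); out=[]
    for c,q in zip(cs,h[0]):
        if q[3]>=0 and cv2.contourArea(c)>16*60:
            w=cast("top",cen((c[:,0]+.5)/4-.5)[0],.022)[0]
            if .5<w[0]<.75 and -.2<w[1]<.15: out.append(w)
    return np.array(out)
E
python3 - <<'E'
from h import *
H=holes(cv2.imread("pics/t10.png")[:,:,::-1]); print(H.round(4)); print(np.linalg.norm(H[:,None]-H[None],axis=2).round(4))
print([cell(*c).round(4) for c in((-28.15,0),(28.15,-32.5),(28.15,32.5))]); a=pose(); print(a[1],a[0]["grip_width"])
E
```

```text
[[ 0.5938 -0.0259]
 [ 0.6497  0.0085]
 [ 0.6522 -0.0563]]
[[0.     0.0656 0.0658]
 [0.0656 0.     0.0648]
 [0.0658 0.0648 0.    ]]
[array([ 0.5948, -0.0257]), array([ 0.6525, -0.0555]), array([0.6495, 0.0094])]
[ 0.42862623 -0.05699688  0.10332852] 0.746737291545431
```

```bash
sed -i 's/^TC=.*; TY/TC=np.array([.6226,-.0248]); TY/' h.py; python3 - <<'E'
from h import *
go(-28.15-4,-65-7,.105,150)
E
```

```text
-> [ 0.5939 -0.0982] [ 0.4286 -0.057   0.1033] turn [-0.01  0.   -0.04]  j7 -0.49 dyaw 0.2; shift [ 0.98  4.14 -0.04]
```

Emit:
carry_out --commands '[[[0.09,0.4,0,-0.01,0,-0.04],[0.2,0.83,0,0,0,0],[0.2,0.83,0,0,0,0],[0.2,0.83,0,0,0,0],[0.2,0.83,0,0,0,0],[0.09,0.42,0,0,0,0],[0,0,0,0,0,0],[0,0,0,0,0,0],[0,0,0,0,0,0],[0,0,0,0,0,0]]]'

```text
clock: 38.68
position: [0.5936, -0.0972, 0.1038]
ee_rot: [0.853, 0.521, -0.0, -0.0]
ft_force: [-0.5, 0.5, -4.8]
grip_width: 0.747
grasp_force: 91.1
```

```bash
python3 - <<'E'
from h import *
go(-28.15-4,-65-7,.0082,150); print(pose()[0]["grip_width"])
a=np.radians(60+TY); print("push 10mm",w2t(10*np.cos(a),10*np.sin(a)))
E
```

```text
-> [ 0.5939 -0.0982] [ 0.5936 -0.0972  0.1038] turn [-0.01  0.    0.03]  j7 -0.58 dyaw -0.2; shift [-0.02  0.02  2.39]
0.7465869736125291
push 10mm [ 0.25  0.   -0.  ]
```

Emit:
carry_out --commands '[[[-0.02,0.02,0.4,0,0,0.03],[0,0,0.6,0,0,0],[0,0,0.6,0,0,0],[0,0,0.4,0,0,0],[0,0,0.2,0,0,0],[0,0,0.13,0,0,0],[0,0,0.06,0,0,0],[0,0,0,0,0,0],[0,0,0,0,0,0],[0,0,0,0,0,0]]]'

```text
clock: 39.52
position: [0.596, -0.0989, 0.0102]
ee_rot: [0.854, 0.52, 0.001, 0.001]
ft_force: [-0.3, -0.2, -5.6]
grip_width: 0.744
grasp_force: 91.0
```

Emit:
carry_out --commands '[[[0.04,0,0,0,0,0],[0.04,0,0,0,0,0],[0.04,0,0,0,0,0],[0.04,0,0,0,0,0],[0.04,0,0,0,0,0],[0,0,0,0,0,0],[0,0,0,0,0,0],[0,0,0,0,0,0]]]'

```text
clock: 40.18
position: [0.5983, -0.0933, 0.0091]
ee_rot: [0.854, 0.52, -0.001, 0.001]
ft_force: [-4.1, -5.1, -1.9]
grip_width: 0.74
grasp_force: 91.5
```

```bash
python3 - <<'E'
from h import *
go(-28.15,-65,.0082,150); print(pose()[0]["ft_force"])
E
```

```text
-> [ 0.5975 -0.0911] [ 0.5983 -0.0933  0.0091] turn [ 0.01  0.02 -0.02]  j7 -0.64 dyaw 0.1; shift [ 0.04 -0.04  0.02]
[-4.14862046 -5.12805139 -1.94478461]
```

Emit:
carry_out --commands '[[[0.02,-0.03,0,0,0,0],[0.02,0,0,0,0,0],[0,0,0,0,0,0],[0,0,0,0,0,0],[0,0,0,0,0,0]]]'

```text
clock: 40.6
position: [0.598, -0.0925, 0.0091]
ee_rot: [0.855, 0.519, -0.001, 0.001]
ft_force: [-3.1, -7.8, -2.3]
grip_width: 0.741
grasp_force: 91.6
```

Emit:
carry_out --commands '[[[0,0,0,0,0,0],[0,0,0,0,0,0],[0,0,0,0,0,0],[0,0,0,0,0,0],[0,0,-0.3,0,0,0],[0,0,-0.7,0,0,0],[0,0,-0.8,0,0,0],[0,0,-0.6,0,0,0],[0,0,0,0,0,0],[0,0,0,0,0,0],[0,0,0,0,0,0]]]' --hand -1

```text
clock: 41.52
position: [0.5984, -0.0895, 0.1052]
ee_rot: [0.854, 0.52, 0.0, 0.001]
ft_force: [0.6, -0.1, -0.2]
grip_width: 0.998
grasp_force: 0.0
```

```bash
python3 - <<'E'
from h import *
# last nut at (.4746,-.2475) flats -14.4 -> grips 165.6 / 225.6 ; A3 axis 30 -> 212.7
print(pose()[1],rel([.4748,-.2475,.105],165.6))
E
```

```text
[ 0.59838958 -0.08953221  0.10521874] turn [ 0.01 -0.   -2.15]  j7 -0.60 dyaw 12.9; shift [-4.59 -2.01  0.01]
```

Emit:
carry_out --commands '[[[0,0,0,0.01,0,-0.72],[0,0,0,0,0,-0.72],[0,0,0,0,0,-0.71],[-0.4,-0.17,0,0,0,0],[-0.82,-0.36,0,0,0,0],[-0.82,-0.36,0,0,0,0],[-0.82,-0.36,0,0,0,0],[-0.82,-0.36,0,0,0,0],[-0.82,-0.36,0,0,0,0],[-0.09,-0.04,0,0,0,0],[0,0,0,0,0,0],[0,0,0,0,0,0],[0,0,0,0,0,0],[0,0,0,0,0,0]]]'

```text
clock: 42.68
position: [0.4759, -0.2457, 0.1048]
ee_rot: [0.789, 0.614, 0.0, -0.0]
ft_force: [0.2, -0.2, -0.0]
grip_width: 0.998
grasp_force: 0.0
```

```bash
python3 - <<'E'
from h import *
im=camera("top"); s=camera("scene"); cv2.imwrite("pics/t11.png",im[:,:,::-1])
print(pose()[1],rel([.4748,-.2475,.004],165.6)); print(nuts(im).round(4),nuts(s,"scene").round(4))
H=holes(im); print(H.round(4)); print(np.linalg.norm(H[:,None]-H[None],axis=2).round(4))
print([cell(*c).round(4) for c in((-28.15,0),(28.15,-32.5),(28.15,32.5),(-28.15,-65))])
E
```

```text
[ 0.47567051 -0.24613031  0.10489065] turn [ 0.   -0.01  0.02]  j7 -0.00 dyaw -0.1; shift [-0.04 -0.01  2.52]
[[ 0.4745 -0.241  -8.7381 78.9014]] [[  0.476   -0.2483 -21.667   97.4557]]
[[ 0.5937 -0.0258]
 [ 0.5964 -0.0914]
 [ 0.6497  0.0087]
 [ 0.6526 -0.0562]]
[[0.     0.0656 0.0657 0.0662]
 [0.0656 0.     0.1134 0.0663]
 [0.0657 0.1134 0.     0.065 ]
 [0.0662 0.0663 0.065  0.    ]]
[array([ 0.5945, -0.0261]), array([ 0.6522, -0.0559]), array([0.6492, 0.009 ]), array([ 0.5975, -0.0911])]
```

Emit:
carry_out --commands '[[[-0.04,-0.01,0.5,0,0,0.02],[0,0,0.7,0,0,0],[0,0,0.6,0,0,0],[0,0,0.4,0,0,0],[0,0,0.3,0,0,0],[0,0,0,0,0,0],[0,0,0,0,0,0],[0,0,0,0,0,0]]]'

```text
clock: 43.45
position: [0.4751, -0.249, 0.0061]
ee_rot: [0.791, 0.612, 0.001, 0.001]
ft_force: [0.2, 0.6, 0.8]
grip_width: 1.0
grasp_force: 0.0
```

Emit:
carry_out --commands '[[[0,0,0,0,0,0],[0,0,0,0,0,0],[0,0,0,0,0,0],[0,0,0,0,0,0],[0,0,0,0,0,0],[0,0,0,0,0,0],[0,0,0,0,0,0],[0,0,-0.2,0,0,0],[0,0,-0.5,0,0,0],[0,0,-0.7,0,0,-0.98],[0,0,-0.7,0,0,-0.98],[0,0,-0.4,0,0,-0.98],[0,0,0,0,0,-0.98],[0,0,0,0,0,-0.98],[0,0,0,0,0,-0.98],[0,0,0,0,0,-0.98],[0,0,0,0,0,-0.98],[0,0,0,0,0,0],[0,0,0,0,0,0],[0,0,0,0,0,0]]]' --hand 1

```text
clock: 45.12
position: [0.4739, -0.2488, 0.105]
ee_rot: [0.483, 0.876, 0.0, -0.0]
ft_force: [-0.5, 0.1, -6.6]
grip_width: 0.738
grasp_force: 90.7
```

```bash
python3 - <<'E'
from h import *
# A3 (-28.15,65): neighbours at 270 and 330; stand-off along 120
go(-28.15-4,65+7,.105,30); print(pose()[0]["grip_width"])
E
```

```text
-> [0.5871 0.0456] [ 0.4739 -0.2488  0.105 ] turn [ 0.   -0.   -0.07]  j7 0.78 dyaw 0.4; shift [4.67 6.36 0.  ]
0.7381081632081309
```

Emit:
carry_out --commands '[[[0.26,0.35,0,0,0,-0.07],[0.52,0.707,0,0,0,0],[0.52,0.707,0,0,0,0],[0.52,0.707,0,0,0,0],[0.52,0.707,0,0,0,0],[0.52,0.707,0,0,0,0],[0.52,0.707,0,0,0,0],[0.52,0.707,0,0,0,0],[0.52,0.707,0,0,0,0],[0.25,0.35,0,0,0,0],[0,0,0,0,0,0],[0,0,0,0,0,0],[0,0,0,0,0,0],[0,0,0,0,0,0]]]'

```text
clock: 46.28
position: [0.586, 0.0445, 0.1049]
ee_rot: [0.479, 0.878, -0.0, 0.0]
ft_force: [0.2, -0.4, -6.4]
grip_width: 0.743
grasp_force: 90.9
```

```bash
python3 - <<'E'
from h import *
go(-28.15-4,65+7,.009,30); print(pose()[0]["grip_width"])
a=np.radians(300+TY); print("push 10mm",w2t(10*np.cos(a),10*np.sin(a)))
E
```

```text
-> [0.5871 0.0456] [0.586  0.0445 0.1049] turn [-0.01  0.01  0.01]  j7 0.15 dyaw -0.1; shift [0.01 0.04 2.4 ]
0.7433427328539065
push 10mm [-0.25 -0.    0.  ]
```

Emit:
carry_out --commands '[[[0.01,0.03,0.4,0,0,0.01],[0,0,0.6,0,0,0],[0,0,0.6,0,0,0],[0,0,0.4,0,0,0],[0,0,0.2,0,0,0],[0,0,0.13,0,0,0],[0,0,0.07,0,0,0],[0,0,0,0,0,0],[0,0,0,0,0,0],[0,0,0,0,0,0]]]'

```text
clock: 47.12
position: [0.5878, 0.0469, 0.01]
ee_rot: [0.478, 0.878, 0.001, 0.001]
ft_force: [-0.2, 0.1, -5.9]
grip_width: 0.74
grasp_force: 90.9
```

Emit:
carry_out --commands '[[[-0.04,0,0,0,0,0],[-0.04,0,0,0,0,0],[-0.04,0,0,0,0,0],[-0.04,0,0,0,0,0],[-0.04,0,0,0,0,0],[0,0,0,0,0,0],[0,0,0,0,0,0],[0,0,0,0,0,0]]]'

```text
clock: 47.78
position: [0.592, 0.0411, 0.0099]
ee_rot: [0.478, 0.878, 0.001, 0.001]
ft_force: [-2.5, 3.1, 5.4]
grip_width: 0.744
grasp_force: 92.3
```

```bash
python3 - <<'E'
from h import *
go(-28.15,65,.009,30); print(pose()[0]["ft_force"])
E
```

```text
-> [0.5914 0.0388] [0.592  0.0411 0.0099] turn [0.02 0.   0.03]  j7 0.10 dyaw -0.2; shift [-0.04 -0.04  0.02]
[-2.52857688  3.13627217  5.39243313]
```

Emit:
carry_out --commands '[[[-0.03,-0.02,0,0,0,0.02],[-0.03,0,0,0,0,0],[0,0,0,0,0,0],[0,0,0,0,0,0],[0,0,0,0,0,0]]]'

```text
clock: 48.2
position: [0.5926, 0.039, 0.0099]
ee_rot: [0.479, 0.878, 0.001, 0.0]
ft_force: [-2.0, 5.3, 5.0]
grip_width: 0.746
grasp_force: 92.4
```

Emit:
carry_out --commands '[[[0,0,0,0,0,0],[0,0,0,0,0,0],[0,0,0,0,0,0],[0,0,0,0,0,0],[0,0,-0.3,0,0,0],[0,0,-0.7,0,0,0],[0,0,-0.8,0,0,0],[0,0,-0.6,0,0,0],[-0.4,-0.7,-0.3,0,0,0],[-0.4,-0.7,-0.3,0,0,0],[-0.4,-0.7,-0.3,0,0,0],[-0.4,-0.7,-0.3,0,0,0],[-0.4,-0.7,-0.3,0,0,0],[0,0,0,0,0,0],[0,0,0,0,0,0],[0,0,0,0,0,0]]]' --hand -1

```text
clock: 49.53
position: [0.5176, -0.1048, 0.1657]
ee_rot: [0.479, 0.878, 0.0, 0.001]
ft_force: [-0.4, 0.1, 0.4]
grip_width: 0.999
grasp_force: 0.0
```

```bash
python3 - <<'E'
from h import *
im=camera("top"); s=camera("scene"); cv2.imwrite("pics/t12.png",im[:,:,::-1])
H=holes(im); print(H.round(4)); print(np.linalg.norm(H[:,None]-H[None],axis=2).round(4))
a=cv2.resize(im[100:215,215:355],(560,460))
b=cv2.resize(s[190:320,160:320],(240,195)); b=cv2.copyMakeBorder(b,0,265,0,0,0)
cv2.imwrite("pics/c12.png",np.hstack([a,b])[:,:,::-1]); print(pose()[1])
E
```

```text
[[ 0.5881  0.0413]
 [ 0.5938 -0.0261]
 [ 0.6497  0.0088]
 [ 0.6523 -0.0559]]
[[0.     0.0676 0.0697 0.1165]
 [0.0676 0.     0.0659 0.0657]
 [0.0697 0.0659 0.     0.0648]
 [0.1165 0.0657 0.0648 0.    ]]
[ 0.51768588 -0.10372726  0.16511178]
```

View pics/c12.png

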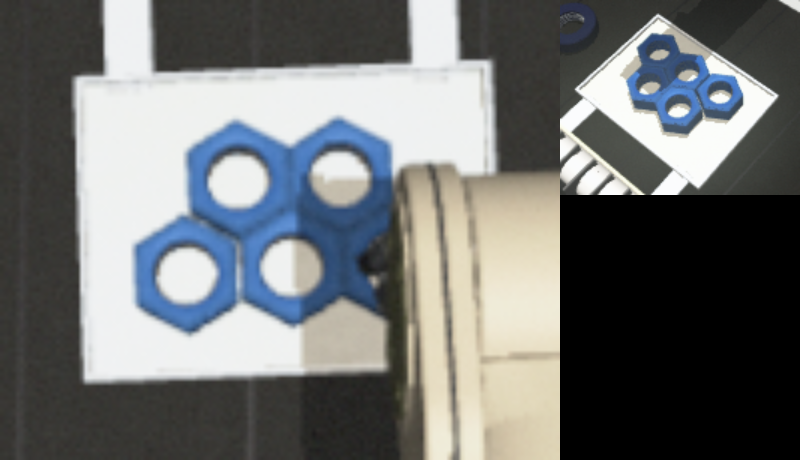

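```bash
python3 - <<'E'
from h import *
print(rel([.5883,.0411,.10],212.7)); print(w2t(3.1,-2.7))
E
```

```text
turn [ 0.01 -0.    0.03]  j7 0.53 dyaw -0.2; shift [2.09 3.44 1.63]
[-0.1   0.03 -0.  ]
```

Emit:
carry_out --commands '[[[0.22,0.36,0,0.01,0,0.03],[0.42,0.69,0,0,0,0],[0.42,0.69,0,0,0,0],[0.42,0.69,0,0,0,0],[0.42,0.69,0.5,0,0,0],[0.19,0.32,0.7,0,0,0],[0,0,0.43,0,0,0],[0,0,0,0,0,0],[0,0,0,0,0,0],[0,0,0,0,0,0],[0,0,0,0,0,0]]]'

```text
clock: 50.55
position: [0.5891, 0.0391, 0.1013]
ee_rot: [0.481, 0.877, 0.0, 0.001]
ft_force: [0.1, -0.1, -0.2]
grip_width: 0.999
grasp_force: 0.0
```

```bash
python3 - <<'E'
from h import *
print(pose()[1],rel([.5883,.0411,.010],212.7))
im=camera("scene");cv2.imwrite("pics/s13.png",im[:,:,::-1])
E
```

```text
[0.58912552 0.03905381 0.10129546] turn [ 0.01  0.01 -0.03]  j7 0.15 dyaw 0.2; shift [0.05 0.01 2.28]
```

Emit:
carry_out --commands '[[[0.03,0.01,0.4,0.01,0.01,-0.03],[0,0,0.6,0,0,0],[0,0,0.6,0,0,0],[0,0,0.4,0,0,0],[0,0,0.26,0,0,0],[0,0,0,0,0,0],[0,0,0,0,0,0],[0,0,0,0,0,0]]]'

```text
clock: 51.27
position: [0.5889, 0.0406, 0.0109]
ee_rot: [0.479, 0.878, -0.0, 0.0]
ft_force: [0.4, -0.1, 0.2]
grip_width: 1.002
grasp_force: 0.0
```

Emit:
carry_out --commands '[[[0,0,0,0,0,0],[0,0,0,0,0,0],[0,0,0,0,0,0],[0,0,0,0,0,0],[0,0,0,0,0,0],[0,0,0,0,0,0],[0,0,0,0,0,0]]]' --hand 1

```text
clock: 51.85
position: [0.5895, 0.041, 0.0115]
ee_rot: [0.479, 0.878, 0.0, 0.001]
ft_force: [-0.9, -0.0, 10.6]
grip_width: 0.743
grasp_force: 89.1
```

Emit:
carry_out --commands '[[[-0.04,0.01,0,0,0,0],[-0.04,0.01,0,0,0,0],[-0.04,0.01,0,0,0,0],[-0.03,0,0,0,0,0],[0,0,0,0,0,0],[0,0,0,0,0,0],[0,0,0,0,0,0],[0,0,0,0,0,0]]]'

```text
clock: 52.52
position: [0.5915, 0.0397, 0.0114]
ee_rot: [0.478, 0.878, 0.001, -0.002]
ft_force: [-11.7, 7.1, 17.4]
grip_width: 0.742
grasp_force: 90.1
```

Emit:
carry_out --commands '[[[0,0,-0.03,0,0,0],[0,0,-0.02,0,0,0],[-0.02,0,0,0,0,0],[0,0,0,0,0,0],[0,0,0,0,0,0],[0,0,0,0,0,0],[0,0,0,0,0,0]]]'

```text
clock: 53.1
position: [0.5915, 0.0387, 0.0116]
ee_rot: [0.478, 0.878, 0.001, -0.002]
ft_force: [-4.5, 7.2, -1.6]
grip_width: 0.742
grasp_force: 90.1
```

```bash
python3 - <<'E'
from h import *
im=camera("scene");cv2.imwrite("pics/s14.png",im[:,:,::-1]); print(pose()[0]["ft_force"],pose()[1])
H=holes(camera("top")); print(H.round(4)); print(np.linalg.norm(H[:,None]-H[None],axis=2).round(4))
E
```

```text
[-3.81757606  7.6706402   0.12971326] [0.59154979 0.03863792 0.01164467]
[[ 0.5966 -0.0918]
 [ 0.6526 -0.0561]]
[[0.     0.0664]
 [0.0664 0.    ]]
```

Emit:
carry_out --commands '[[[0,0,0,0,0,0],[0,0,0,0,0,0],[0,0,0,0,0,0],[0,0,0,0,0,0],[0,0,-0.3,0,0,0],[0,0,-0.7,0,0,0],[0,0,-0.9,0,0,0],[0,0,-0.9,0,0,0],[-0.3,-0.7,-0.9,0,0,0],[-0.39,-0.88,0,0,0,0],[-0.39,-0.88,0,0,0,0],[-0.39,-0.88,0,0,0,0],[-0.39,-0.88,0,0,0,0],[-0.39,-0.88,0,0,0,0],[-0.39,-0.88,0,0,0,0],[-0.39,-0.88,0,0,0,0],[-0.39,-0.88,0,0,0,0],[0,0,0,0,0,0],[0,0,0,0,0,0]]]' --hand -1

```text
clock: 54.78
position: [0.4073, -0.246, 0.1564]
ee_rot: [0.481, 0.877, -0.001, -0.0]
ft_force: [0.6, 0.7, -0.1]
grip_width: 0.995
grasp_force: 0.0
```

```bash
python3 - <<'E'
from h import *
im=camera("top"); s=camera("scene"); cv2.imwrite("pics/t15.png",im[:,:,::-1]); cv2.imwrite("pics/s15.png",s[:,:,::-1])
H=holes(im); print(H.round(4)); print(np.linalg.norm(H[:,None]-H[None],axis=2).round(4)); o,p,R=pose(); print(p,R.round(3),o["joint_pos"].round(2))
a=cv2.resize(im[120:200,250:340],(630,560),interpolation=cv2.INTER_CUBIC)
cv2.imwrite("pics/c15.png",a[:,:,::-1])
E
```

```text
[[ 0.5896  0.0385]
 [ 0.5937 -0.0261]
 [ 0.5966 -0.0918]
 [ 0.6497  0.0087]
 [ 0.6526 -0.0562]]
[[0.     0.0648 0.1306 0.0671 0.1138]
 [0.0648 0.     0.0658 0.066  0.0662]
 [0.1306 0.0658 0.     0.1137 0.0664]
 [0.0671 0.066  0.1137 0.     0.065 ]
 [0.1138 0.0662 0.0664 0.065  0.    ]]
[ 0.40903352 -0.24336088  0.15629245] [[-0.541  0.841 -0.001]
 [ 0.841  0.541 -0.001]
 [ 0.    -0.001 -1.   ]] [ 1.15  0.12 -0.74  1.91  0.09  1.15  0.94]
```

View pics/c15.png

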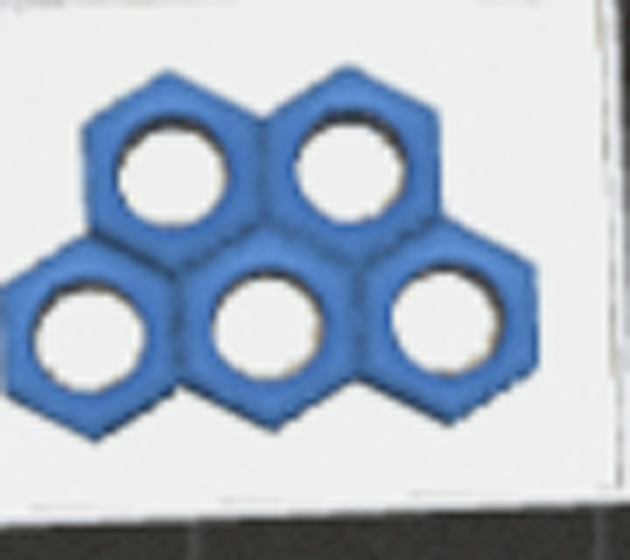

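```bash
python3 - <<'E'
from h import *
print(rel([.5414,.0634,.10],242.7))
E
```

```text
turn [-0.01 -0.   -4.99]  j7 0.94 dyaw 29.9; shift [0.58 8.33 1.41]
```

Emit:
carry_out --commands '[[[0,0,0,0,0,-0.84],[0,0,0,0,0,-0.83],[0,0,0,0,0,-0.83],[0,0,0,0,0,-0.83],[0,0,0,0,0,-0.83],[0.03,0.4,0,0,0,-0.83],[0.06,0.88,0,0,0,0],[0.06,0.88,0,0,0,0],[0.06,0.88,0,0,0,0],[0.06,0.88,0,0,0,0],[0.06,0.88,0,0,0,0],[0.06,0.88,0.2,0,0,0],[0.06,0.88,0.4,0,0,0],[0.06,0.88,0.5,0,0,0],[0.06,0.88,0.31,0,0,0],[0,0,0,0,0,0],[0,0,0,0,0,0],[0,0,0,0,0,0],[0,0,0,0,0,0]]]' --hand 1 --force 40

```text
clock: 56.47
position: [0.5422, 0.0612, 0.0994]
ee_rot: [0.236, 0.972, -0.0, -0.001]
ft_force: [0.5, -0.2, 0.1]
grip_width: -0.002
grasp_force: 0.0
```

```bash
python3 - <<'E'
from h import *
print(pose()[1],pose()[0]["grip_width"],rel([.5414,.0634,.017],242.7),w2t(8.89,-4.59))
E
```

```text
[0.54221674 0.06116905 0.09942292] -0.00222314329721947 turn [-0.01 -0.01 -0.01]  j7 0.62 dyaw 0.0; shift [0.04 0.04 2.06] [-0.25  0.   -0.  ]
```

Descend, then approach along −x of the tool.

Emit:
carry_out --commands '[[[0.04,0.04,0.4,0,0,0],[0,0,0.6,0,0,0],[0,0,0.6,0,0,0],[0,0,0.46,0,0,0],[0,0,0,0,0,0],[-0.1,0,0,0,0,0],[-0.08,0,0,0,0,0],[-0.05,0,0,0,0,0],[0,0,0,0,0,0],[0,0,0,0,0,0]]]'

```text
clock: 57.3
position: [0.5501, 0.0592, 0.0174]
ee_rot: [0.236, 0.972, -0.0, -0.0]
ft_force: [-0.1, -0.2, 0.3]
grip_width: -0.002
grasp_force: 0.0
```

Emit:
carry_out --commands '[[[-0.03,0,0,0,0,0],[-0.03,0,0,0,0,0],[-0.03,0,0,0,0,0],[0,0,0,0,0,0],[0,0,0,0,0,0]]]'

```text
clock: 57.72
position: [0.5523, 0.0581, 0.0164]
ee_rot: [0.236, 0.972, -0.0, -0.001]
ft_force: [-2.8, 1.5, 2.2]
grip_width: -0.003
grasp_force: 1.3
```

Emit:
carry_out --commands '[[[-0.02,0,0,0,0,0],[-0.02,0,0,0,0,0],[0,0,0,0,0,0],[0,0,0,0,0,0]]]'

```text
clock: 58.05
position: [0.5528, 0.058, 0.0164]
ee_rot: [0.236, 0.972, -0.0, -0.002]
ft_force: [-7.9, 2.4, 6.4]
grip_width: 0.003
grasp_force: 3.9
```

Emit:
carry_out --commands '[[[-0.03,0,0,0,0,0],[0,0,0,0,0,0],[0,0,0,0,0,0],[0,0,0,0,0,0]]]'

```text
clock: 58.38
position: [0.553, 0.058, 0.0163]
ee_rot: [0.235, 0.972, -0.0, -0.003]
ft_force: [-11.5, 4.7, 9.7]
grip_width: -0.003
grasp_force: 6.2
```

Emit:
carry_out --commands '[[[0.1,0,0,0,0,0],[0.3,0,0,0,0,0],[0.1,0,-0.4,0,0,0],[0,0,-0.8,0,0,0],[0,0,-0.9,0,0,0.92],[0,0,-0.9,0,0,0.92],[0,0,0,0,0,0.92],[0,0,0,0,0,0.92],[0,-0.5,0,0,0,0.92],[0,-0.8,0,0,0,0],[0,-0.8,0,0,0,0],[0,-0.8,0,0,0,0],[0,-0.8,0,0,0,0],[0,-0.8,0,0,0,0],[0,0,0,0,0,0],[0,0,0,0,0,0],[0,0,0,0,0,0]]]' --hand -1

```text
clock: 59.8
position: [0.3921, -0.0393, 0.1372]
ee_rot: [0.461, 0.887, -0.001, 0.0]
ft_force: [-0.1, -0.3, -0.5]
grip_width: 1.003
grasp_force: 0.0
```

```bash
python3 - <<'E'
from h import *
im=camera("top"); s=camera("scene"); cv2.imwrite("pics/t16.png",im[:,:,::-1]); cv2.imwrite("pics/s16.png",s[:,:,::-1])
H=holes(im); print(H.round(4)); print(np.linalg.norm(H[:,None]-H[None],axis=2).round(4)); o,p,R=pose(); print(p,R.round(3),o["joint_pos"].round(2))
# knob: top face centre by green bright mask, both views
for n,I in(("top",im),("scene",s)):
    for c in blobs(I,(55,110,50),(85,255,255),60,1500): print(n,cen(c)[0],np.ptp(c,axis=0))
# triangulate silhouette centres
from itertools import product
E
```

```text
[[ 0.5899  0.0384]
 [ 0.5937 -0.0261]
 [ 0.5965 -0.0919]
 [ 0.6497  0.0088]
 [ 0.6526 -0.0562]]
[[0.     0.0646 0.1305 0.0667 0.1135]
 [0.0646 0.     0.0659 0.066  0.0662]
 [0.1305 0.0659 0.     0.1139 0.0665]
 [0.0667 0.066  0.1139 0.     0.065 ]
 [0.1135 0.0662 0.0665 0.065  0.    ]]
[ 0.39230614 -0.03856972  0.13697609] [[-0.576  0.818 -0.001]
 [ 0.818  0.576  0.   ]
 [ 0.001 -0.001 -1.   ]] [ 0.87 -0.08 -0.83  2.11 -0.07  1.09  0.68]
top [453.24959742 206.96296296] [17 16]
scene [169.42246642 126.92307692] [13 12]
```

```bash
python3 - <<'E'
from h import *
q=np.array([[140,165],[424,148],[405,437],[125,457]])/7+[410-.43,160-.43]
b=cast("top",q[:2],.081); f=cast("top",q[2:],.045); w=np.r_[b,f]*1000; print(w.round(1),w.mean(0))
e=lambda a,c:(np.degrees(np.arctan2(*(w[c]-w[a])[::-1])).round(1),np.hypot(*(w[c]-w[a])).round(1))
print(e(1,0),e(2,3),e(3,0),e(2,1))
def ray(n,uv):
    p=camera_params(n); d=p["R"].T@np.linalg.inv(p["mtx"])@[*uv,1]; return -p["R"].T@p["t"],d/np.linalg.norm(d)
(c1,d1),(c2,d2)=ray("top",(453.3,206.9)),ray("scene",(169.4,126.9))
t=np.linalg.lstsq(np.c_[d1,-d2],c2-c1,rcond=None)[0]; a,bb=c1+t[0]*d1,c2+t[1]*d2; print("head",(a+bb)/2,np.linalg.norm(a-bb))
E
```

```text
[[ 548.5 -364.7]
 [ 555.3 -461.1]
 [ 456.8 -470.2]
 [ 448.7 -372. ]] [ 502.31800988 -416.99709988]
(np.float64(94.0), np.float64(96.7)) (np.float64(94.7), np.float64(98.5)) (np.float64(4.2), np.float64(100.1)) (np.float64(5.3), np.float64(98.9))
head [ 0.49290927 -0.41938359  0.08620911] 0.0021758294509116667
```

Emit:
carry_out --commands '[[[0,0,-0.2,0,0,1],[0,0,-0.2,0,0,1],[0,0,-0.2,0,0,1],[0,0,-0.2,0,0,1],[0,0,-0.2,0,0,1],[0,0,-0.2,0,0,1],[0,0,-0.2,0,0,1],[0,0,0,0,0,1],[0,0,0,0,0,1],[0,0,0,0,0,1],[0,0,0,0,0,1],[0,0,0,0,0,1],[0,0,0,0,0,1],[0,0,0,0,0,1],[0,0,0,0,0,1],[0,0,0,0,0,1],[0,0,0,0,0,1],[0,0,0,0,0,1],[0,0,0,0,0,0],[0,0,0,0,0,0]]]'

```text
clock: 61.57
position: [0.392, -0.0388, 0.1928]
ee_rot: [0.989, 0.151, -0.001, -0.0]
ft_force: [-0.6, -0.8, -0.3]
grip_width: 1.001
grasp_force: 0.0
```

```bash
cat >> h.py <<'E'
def knob(dist,head=(.4930,-.4187,.0872),yaw=4.5):
    """turn then shift so that the TCP sits `dist` m beyond the head centre along the approach (tool z)"""
    b=np.radians(yaw); s,c=np.sin(np.radians(20)),np.cos(np.radians(20))
    z=-np.array([-s*np.cos(b),-s*np.sin(b),c]); y=np.array([-np.sin(b),np.cos(b),0]); o,p,R=pose()
    if R[:,1]@y<0: y=-y
    T=np.c_[np.cross(y,z),y,z]
    print("turn",(Ro.from_matrix(R.T@T).as_rotvec(degrees=True)/6).round(2),"shift",(T.T@(np.array(head)+dist*z-p)/.04).round(2),p.round(4),o["joint_pos"].round(2))
E
python3 - <<'E'
from h import *
knob(-.06)
E
```

```text
turn [-0.38  3.34  2.11] shift [0.76 9.67 1.59] [ 0.392  -0.0388  0.1928] [ 1.11 -0.19 -0.99  2.03 -0.17  1.23 -1.09]
```

Emit:
carry_out --commands '[[[0,0,0,-0.095,0.835,0.528],[0,0,0,-0.095,0.835,0.528],[0,0,0,-0.095,0.835,0.528],[0,0,0,-0.095,0.835,0.528],[0.04,0.45,0.05,0,0,0],[0.07,0.88,0.14,0,0,0],[0.07,0.88,0.14,0,0,0],[0.07,0.88,0.14,0,0,0],[0.07,0.88,0.14,0,0,0],[0.07,0.88,0.14,0,0,0],[0.07,0.88,0.14,0,0,0],[0.07,0.88,0.14,0,0,0],[0.07,0.88,0.14,0,0,0],[0.07,0.88,0.14,0,0,0],[0.07,0.88,0.14,0,0,0],[0.02,0.42,0.1,0,0,0],[0,0,0,0,0,0],[0,0,0,0,0,0],[0,0,0,0,0,0],[0,0,0,0,0,0]]]'

```text
clock: 63.23
position: [0.4717, -0.4199, 0.1453]
ee_rot: [0.985, 0.04, 0.17, -0.006]
ft_force: [-0.4, -0.2, 0.6]
grip_width: 1.002
grasp_force: 0.0
```

```bash
python3 - <<'E'
from h import *
knob(.020)
s=camera("scene"); cv2.imwrite("pics/s17.png",s[:,:,::-1])
im=camera("top"); print(holes(im).round(4))
cv2.imwrite("pics/c17.png",cv2.resize(s[60:200,110:250],(560,560),interpolation=cv2.INTER_CUBIC)[:,:,::-1])
E
```

```text
turn [0.01 0.07 0.04] shift [0.   0.01 2.05] [ 0.4717 -0.4199  0.1453] [ 1.12  0.3  -0.38  1.75 -0.19  0.89 -0.62]
[[ 0.5901  0.0383]
 [ 0.5938 -0.0263]
 [ 0.5966 -0.0918]
 [ 0.6497  0.0087]
 [ 0.6526 -0.0562]]
```

View pics/c17.png

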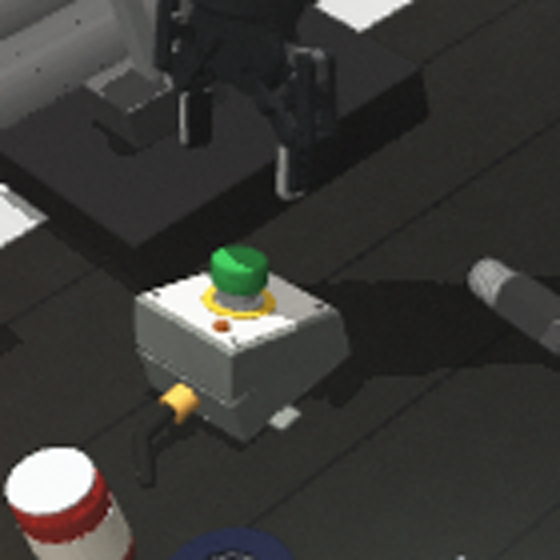

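Emit:
carry_out --commands '[[[0,0,0.3,0.01,0.07,0.04],[0,0,0.4,0,0,0],[0,0,0.4,0,0,0],[0,0,0.4,0,0,0],[0,0,0.3,0,0,0],[0,0,0.2,0,0,0],[0,0,0.05,0,0,0],[0,0,0,0,0,0],[0,0,0,0,0,0]]]'

```text
clock: 64.08
position: [0.4994, -0.4193, 0.069]
ee_rot: [0.984, 0.037, 0.174, -0.006]
ft_force: [-0.3, 0.7, -0.0]
grip_width: 0.998
grasp_force: 0.0
```

Emit:
carry_out --commands '[[[0,0,0,0,0,0],[0,0,0,0,0,0],[0,0,0,0,0,0],[0,0,0,0,0,0],[0,0,0,0,0,0],[0,0,0,0,0,0],[0,0,0,0,0,0],[0,0,0,0,0,0]]]' --hand 1 --force 70

```text
clock: 64.75
position: [0.4991, -0.4174, 0.0688]
ee_rot: [0.984, 0.038, 0.173, -0.008]
ft_force: [-8.0, 8.6, 11.1]
grip_width: 0.444
grasp_force: 68.9
```

```bash
python3 - <<'E'
from h import *
knob(.020); print(pose()[0]["ft_force"],pose()[0]["grip_width"])
E
```

```text
turn [-0.02  0.   -0.02] shift [0.01 0.02 0.01] [ 0.4991 -0.4174  0.0688] [ 1.08  0.42 -0.38  1.78 -0.15  0.74 -0.65]
[-7.97526717  8.6096505  11.09535125] 0.4443349273285025
```

Emit:
carry_out --commands '[[[0,-0.04,-0.05,0,0,0],[0,0,-0.05,0,0,0],[0,0,-0.05,0,0,0],[0,0,-0.05,0,0,0],[0,0,-0.05,0,0,0],[0,0,-0.05,0,0,0],[0,0,-0.03,0,0,0],[0,0,0,0,0,0],[0,0,0,0,0,0],[0,0,0,0,0,0]]]'

```text
clock: 65.58
position: [0.4948, -0.4177, 0.0805]
ee_rot: [0.984, 0.037, 0.174, -0.007]
ft_force: [4.9, -1.0, -8.0]
grip_width: 0.449
grasp_force: 71.1
```

```bash
python3 - <<'E'
from h import *
knob(.020); print(pose()[0]["ft_force"],pose()[0]["grip_width"])
s=camera("scene"); cv2.imwrite("pics/s18.png",s[:,:,::-1]); print([ (cen(c)[0],np.ptp(c,axis=0)) for c in blobs(s,(55,110,50),(85,255,255),40,1500)])
for n,(x0,y0,x1,y1) in {"lamp":(95,235,230,350)}.items():
    for f in("s17","s18"): print(f,cv2.imread(f"pics/{f}.png")[y0:y1,x0:x1].mean((0,1)))
E
```

```text
turn [ 0.01 -0.01 -0.03] shift [0.01 0.02 0.33] [ 0.4948 -0.4177  0.0805] [ 1.08  0.4  -0.38  1.78 -0.16  0.76 -0.64]
[ 4.89347977 -0.9929048  -7.97002715] 0.44933484931976536
[(array([167.52941176, 122.81996435]), array([ 9, 12], dtype=int32))]
s17 [129.9294686  132.44702093 130.47806763]
s18 [129.84611916 132.3868599  130.40502415]
```

```bash
python3 - <<'E'
from h import *
im=camera("top"); a=im[40:80,205:365]; b=cv2.imread("pics/t16.png")[40:80,205:365,::-1]
cv2.imwrite("pics/c18.png",np.vstack([cv2.resize(x,(640,160)) for x in(b,a)]+[cv2.resize(camera("scene")[90:160,120:210],(640,280))])[:,:,::-1]); print(a.mean(),b.mean())
E
```

```text
148.7425 150.95713541666666
```

View pics/c18.png

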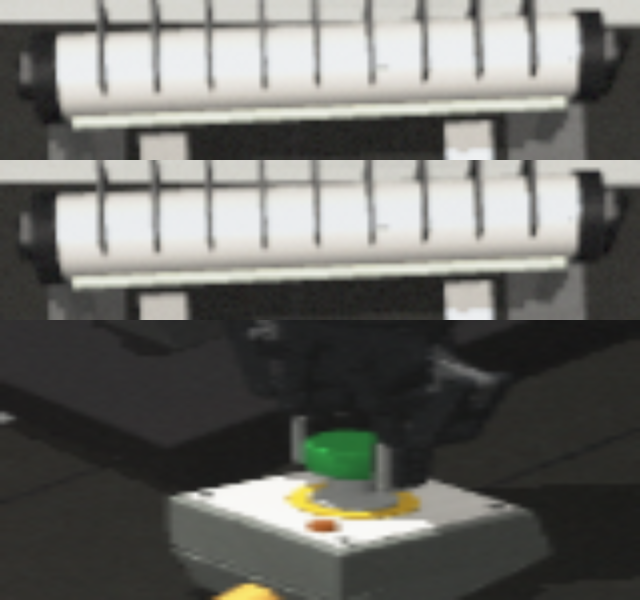

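Emit:
carry_out --commands '[[[0,0,-0.02,0,0,0],[0,0,0,0,0,0],[0,0,0.08,0,0,0],[0,0,0.08,0,0,0],[0,0,0.08,0,0,0],[0,0,0.06,0,0,0],[0,0,0,0,0,0],[0,0,0,0,0,0]]]'

```text
clock: 66.4
position: [0.4985, -0.4173, 0.0701]
ee_rot: [0.984, 0.037, 0.174, -0.007]
ft_force: [4.6, 0.6, -2.4]
grip_width: 0.443
grasp_force: 72.2
```

Emit:
carry_out --commands '[[[0,0,0,0,0,0],[0,0,0,0,0,0],[0,0,0,0,0,0],[0,0,0,0,0,0],[0,0,0,0,0,0],[0,0,-0.4,0,0,0],[0,0,-0.8,0,0,0],[0,0,-0.9,0,0,0],[0,0,-0.9,0,0,0],[0,0,-0.5,0,0,0],[0,0,0,0,0,0],[0,0,0,0,0,0],[0,0,0,0,0,0]]]' --hand -1

```text
clock: 67.48
position: [0.4504, -0.4207, 0.2008]
ee_rot: [0.984, 0.037, 0.173, -0.007]
ft_force: [-0.0, -0.0, -0.4]
grip_width: 0.992
grasp_force: 0.0
```

```bash
python3 - <<'E'
from h import *
im=camera("top"); s=camera("scene"); H=holes(im); print(H.round(4)); print(ocases(im,.126))
print([(cen(c)[0],np.ptp(c,axis=0)) for c in blobs(s,(55,110,50),(85,255,255),40,1500)])
cv2.imwrite("pics/s19.png",s[:,:,::-1])
E
```

```text
[[ 0.5901  0.0383]
 [ 0.5937 -0.0261]
 [ 0.5966 -0.0918]
 [ 0.6497  0.0087]
 [ 0.6526 -0.0562]]
[array([531.2, 415.4, 130.8,  97.6,  -3.9])]
[(array([169.39483395, 126.95940959]), array([13, 12], dtype=int32))]
```

View pics/s19.png

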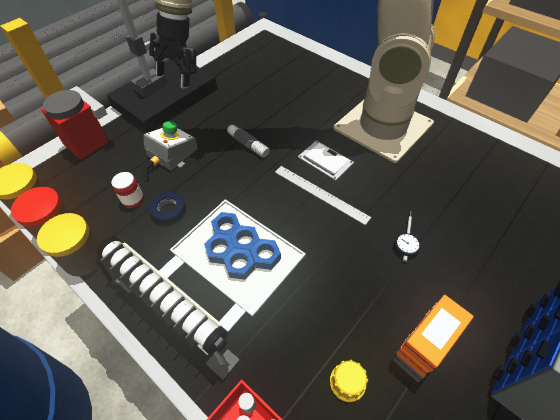

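```bash
python3 -c "
from workcell import *
print(hand_in())"
```

```text
the job is handed in; nothing more can be done
None
```

I handed the job in at about 67 s: both orange cases are stacked on the grey one, all five nuts are packed as one honeycomb block in the tray, and the knob was pulled about 12 mm (lamp starts at 9 mm) and sprang back, but the camera images show no visible change in the lamp, so I infer it lit from that travel and the roughly 9 N pull.

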